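Build a pump core in the settling rig and start it by key

ROBOT

A 6-joint arm with a two-finger parallel gripper is mounted at the origin on the work surface. World frame = base frame: x ahead of the robot, y to its left, z up, the work surface at z = 0. Lengths are in m, angles in degrees, forces in N, time in s.
With the tool pointing down it reaches from about 0.4 to 0.825 m from the base axis. Payload 7 kg.
Tool frame: the origin (TCP) lies midway between the tips of the shut fingers; the grasp point (between the pads) lies r.hold_point_z behind it (r.hold_point_z is the distance from the TCP to the grasp point, in m); z points along the fingers, x is the direction in which the jaws open and shut, and the axes are right-handed (so a half turn about z gives the same grasp; the last joint's range is limited). The gripper opens to 88 mm and grips with 3 to 60 N. Pads are 19 mm wide; open, the fingers measure 130 mm over their backs; the gripper's body (78 mm by 193 mm) begins 47 mm behind the grasp point.
Start: joints at [-54.826, 20.546, 0.682, 0, -70.136, -16.507], TCP at [0.216, -0.639, 0.227] pointing down, gripper open.
Joint ranges: [-176.03, 176.03], [-82.01, 121.73], [-58.28, 71.71], [-173.87, 95.51], [-174.79, -0.11], [-173.66, 173.66]. Speed limits (degrees/s): [136.94, 136.94, 172.46, 180, 180, 180].

INTERFACE

Orientations are given as [roll, pitch, yaw] about the fixed x, y, z axes, in that order (R = Rz(yaw) Ry(pitch) Rx(roll)).
In Python, from plant import get_state, viewer, close_job, r gives the robot as it stands.
- The arm moves only by the tool apply_moves, never from a script. Its argument "plan" is a list of rows, each a list of 3 entries, a list of its own where there are three numbers: the closure in counts, from 0 (fully open) to 255 (shut), then the shift along the tool's x, y, z in units of 50 mm (1.0 is 50 mm), then the turn about the tool's z in units of 6 degrees (1.0 is 6 degrees). A call has 1 to 12 rows; each row shifts and turns the commanded pose from where the row before left it, along the tool's axes as they then stand; what a row does not reach is not made up. A row lasts 1/8 s, in which the tool goes at most 62.5 mm and 10.7 degrees, less where a joint would pass 70% of its speed; a pose out of reach is approached as far as the arm can. A call is refused whole if a number of a shift passes 1 or a number of a turn 1, either way. A call with a gripper value outside its range is refused whole. The fingers move at their own pace and stop on an object; "squeeze" is the grip in N (left out, the last holds). Time passes only in rows, so rows that do not move let the fingers close. It gives the time, the measured TCP pose, the force and the opening at its end, in the units of the state.
- get_state(): the state, without advancing time (a new reading comes with each control period).
- viewer.capture(name): name is "scene" or "top" or "wrist"; returns a dict with "frame" (420x560x3 uint8, blue, green, red), "K" (3x3 intrinsics, pixels), "D" ([k1, k2, p1, p2, k3] as OpenCV has them; the pictures are not rectified), "R" (3x3) and "t" (3): a world point X has camera coordinates R X + t; the wrist camera has in their place "mount" (4x4, takes a point from camera to tool coordinates, whose origin is the TCP and whose axes are the tool frame's). Camera axes: x right, y down, z forward; pixel columns grow to the right and rows downward; lengths in m; the calibration is good to about 2 mm. A picture is of the moment at which its call begins: read the wrist's pose just before it. There is no depth.
- close_job(): hands the job in, once; it reports no verdict.
The state is a dict: "time_s": time; "joints": joint angles; "qd": joint speeds; "joint_torque": joint torques, N m; "tcp_pos": TCP position; "eef_rot": TCP orientation; "contact_force": force on the tool from outside, world axes, zero at the start; "moment": the same for the moment, N m; "gripper_width": finger opening in m.
Only numpy, scipy, OpenCV 4.12 (cv2) and the standard library are available. Lean on these libraries where they do the work, as an engineer would, in place of code of your own. Each camera call takes 0.05 s, during which the arm holds its last target.

TASK

Take the wooden dust plug out of the rig's pocket and leave it in the tray; then stack the pump core squarely in the pocket: the block first, standing with its bore up, then every spacer plate there is, flat, and last the top disc, boss up. When the whole stack is in, turn the key clockwise all the way to start, keep it there for about a second, then let go so that it springs back to run; do not turn the key while the plug is in the pocket or the block is not, and leave the jar, mug and screwdriver where they are.

Things in the scene. Friction and masses are not known exactly. Their poses are not given: they have to be found in the camera images.
- nest (a point): Centre of the floor of the rig's pocket; z up, x and y square to the pocket. On the flat top (50 mm above the bench) of the fixed grey rig, 140 x 140 mm, four dark upright corner angles, 6 mm thick, 82 mm high, leave a 69 x 69 mm square pocket; each covers 10.5 mm of a side, so each side has a 48 mm gap, open down to the floor, for fingers.
- plug_c (a point): A loose wooden dust plug that stands in the pocket at the start: a square foot 64 x 64 x 12 mm, a stem, and on top a round knob of 32 mm diameter, 34 mm high, from 50 to 84 mm above its underside (grip it there). The point is on its axis, half-way up: 42 mm above its underside, z up.
- tray_in (a point): A fixed square red metal tray 150 x 150 mm, 30 mm high, walls 4 mm thick, on one side of the rig (left or right). The point is the centre of its inner floor (4 mm above the bench), z up, x and y square to its walls.
- block_c (a point): The body of the pump core: a loose square aluminium block 64 x 64 mm and 40 mm high with a round bore of 36 mm, standing on the bench, bore upwards. About 0.35 kg. The point is its centre (20 mm above its underside), z up, x and y square to its sides.
- spacer1_c (a point): A loose flat square dark steel spacer plate, 64 x 64 mm and 12 mm thick, with a round hole of 30 mm, lying flat on the bench; may be absent. The point is its centre (half-way up), z up, x and y square to its sides.
- spacer2_c (a point): A loose flat square dark steel spacer plate, 64 x 64 mm and 12 mm thick, with a round hole of 30 mm, lying flat on the bench; may be absent. The point is its centre (half-way up), z up, x and y square to its sides.
- spacer3_c (a point): A loose flat square dark steel spacer plate, 64 x 64 mm and 12 mm thick, with a round hole of 30 mm, lying flat on the bench; may be absent. The point is its centre (half-way up), z up, x and y square to its sides.
- disc_c (a point): The top disc: a loose round aluminium disc of 64 mm diameter, 14 mm thick, with a round boss of 34 mm diameter standing 30 mm up from its middle (44 mm high in all; grip the boss). The point is on its axis, half-way up: 22 mm above its underside, z up.
- key_grip (a point): Middle of the upright flat black key head (40 mm long, 10 thick, 30 high, 77 to 107 mm above the bench), on the turning axis, 93 mm above the bench; z up, x along the head's length (turns with the key), y through its thickness. It stands in the top of a fixed grey box 100 x 90 x 55 mm, across the rig from the tray, over a steel bezel 63 mm up.
- key (a joint): Angle of the key in rad: 0 is the run position, where its spring holds it; it turns clockwise seen from above, growing to a stop at 1.2; start is beyond 0.95. The spring resists with about 0.03 N m at 0 and 0.17 N m at the stop, and returns the key to 0 when let go.
- plug: The dust plug; origin: centre of its underside.
- block: The pump body block; origin: centre of its underside.
- spacer1: The spacer plate; origin: centre of its underside.
- spacer2: The spacer plate; origin: centre of its underside.
- spacer3: The spacer plate; origin: centre of its underside.
- disc: The top disc; origin: centre of its underside.
- grease_jar: Bystander: a white jar of 60 mm diameter, 90 mm high; origin: centre of its underside.
- mug: Bystander: a blue mug of 70 mm diameter, 80 mm high; origin: centre of its underside.
- screwdriver: Bystander: a 160 mm screwdriver lying on the bench; origin: under its middle.

How it is judged (in metres and radians):
On the way, in this order (a step that is already met when the one before it is completed fails the run):
1. the dust plug is in the tray (x of plug_c in the frame of tray_in between -0.06 and 0.06 m and y of plug_c in the frame of tray_in between -0.06 and 0.06 m and z of plug_c in the frame of tray_in below 0.06 m), for 0.3 s.
2. the block sits in the pocket (horizontal distance between block_c and nest below 0.005 m and z of block_c in the frame of nest between 0.017 and 0.0235 m and angle between block_c's own z axis and vertical below 0.07 rad), for 0.3 s.
3. every spacer lies flat in the pocket on the block (all of step 2 and horizontal distance between each of spacer1_c, spacer2_c, spacer3_c and nest below 0.005 m and z of spacer1_c in the frame of nest between 0.043 and 0.0725 m and angle between each of spacer1_c, spacer2_c, spacer3_c's own z axis and vertical below 0.07 rad and z of spacer2_c in the frame of nest between 0.043 and 0.0725 m and z of spacer3_c in the frame of nest between 0.043 and 0.0725 m), for 0.3 s.
4. the top disc lies on the spacers in the pocket (all of step 3 and horizontal distance between disc_c and nest below 0.006 m and z of disc_c in the frame of nest between 0.071 and 0.101 m and angle between disc_c's own z axis and vertical below 0.07 rad and z of disc_c in the frame of spacer1_c above 0.025 m and z of disc_c in the frame of spacer2_c above 0.025 m and z of disc_c in the frame of spacer3_c above 0.025 m), for 0.3 s.
5. with the whole stack in, the key is held at start for half a second (all of step 4 and value of joint key above 0.95 rad), for 0.5 s.
6. the key is back at run (value of joint key below 0.1 rad), for 0.3 s.
At the end, for the whole second after the job is handed in: Plug in the tray (within 60 mm of its middle along each side); block, all present spacers and disc stacked level (0.07 rad) in the pocket, within 5 mm (disc 6 mm) of its axis, at rest; key back at run (below 0.1 rad) after 0.5 s at start (beyond 0.95) with the stack complete (all of step 1 and all of step 4 and linear speed of each of plug, block, spacer1, spacer2, spacer3, disc below 0.02 m/s and value of joint key below 0.1 rad); the robot touches nothing.
It fails at once if a bystander moved more than 30 mm (distance of any of grease_jar, mug, screwdriver from where it was at the start of the episode above 0.03 m).
It fails at once if the key is turned past 0.6 rad with the plug in the pocket or without the block in it (value of joint key above 0.6 rad and (horizontal distance between plug_c and nest below 0.05 m or horizontal distance between block_c and nest above 0.02 m)).
Of spacer1, spacer2, spacer3 only 1 to 3 are there at a start; the rules pass over those that are not, and their reading is None.
At some moment in a run one of spacer1, spacer2, spacer3, disc may be knocked a few centimetres aside while the robot is not near it.
It also fails if it takes over 210 s, if anything falls off the work surface, if the arm or the gripper's body presses on something with over 40 N, if the wrist force passes 120 N, or if a joint passes its speed limit or range.

## Working session

There is one attempt and no reset: what is moved stays moved. The work goes in short steps, Python scripts to look and compute and a tool call to move; the robot and the scene stay as the last step left them, time stands still between calls to the robot, and variables do not carry over. Pictures are saved under pics/ and viewed, and the job is handed in when it is done.

Besides the shell and the picture viewer there is one more tool, called after "Call:" in YAML: its name, and indented under it one key for each argument. apply_moves: Moves the arm, as the interface text tells. Its arguments: {"type":"object","properties":{"plan":{"type":"array","items":{"type":"array"}},"squeeze":{"type":"number"}},"required":["plan"]}

```bash
ls; mkdir -p pics; python3 - <<'E'
from plant import get_state, viewer, r
import cv2,json,numpy as np
s=get_state();print(s);print(r.hold_point_z)
for n in("scene","top","wrist"):
    c=viewer.capture(n);cv2.imwrite(f"pics/{n}0.png",c["frame"])
    print(n,{k:np.round(v,4).tolist() for k,v in c.items() if k!="frame"})
E
```

```text
pics
{'time_s': 0.0, 'joints': array([-5.48270437e+01,  2.05904258e+01,  6.33340003e-01, -2.00473890e-02,
       -7.01355543e+01, -1.65075654e+01]), 'qd': array([ 0.05108697, -0.02513215,  0.03469561, -0.05472899,  0.05717225,
       -0.02903046]), 'joint_torque': array([ 2.29201636e-03, -5.82713521e+01,  2.93057370e+01,  6.99725837e+00,
        6.87906679e-03, -1.13666247e-04]), 'tcp_pos': array([ 0.21585035, -0.63903742,  0.22563101]), 'eef_rot': array([-1.79991744e+02, -9.41769952e-02,  1.08658557e+02]), 'contact_force': array([-0.47667739, -0.30164618,  0.12937061]), 'moment': array([ 0.02409895,  0.0134997 , -0.01344346]), 'gripper_width': 0.08765093483176868}
0.0188
scene {'K': [[451.304, 0.0, 280.3526], [0.0, 451.304, 211.3019], [0.0, 0.0, 1.0]], 'D': [-0.0259, 0.0, 0.0, 0.0, 0.0], 'R': [[-0.058, 0.9981, -0.022], [0.6841, 0.0237, -0.729], [-0.7271, -0.0574, -0.6842]], 't': [0.0106, -0.2995, 1.6104]}
top {'K': [[460.6655, 0.0, 283.3846], [0.0, 460.6655, 210.2741], [0.0, 0.0, 1.0]], 'D': [-0.1336, 0.0, 0.0, 0.0, 0.0], 'R': [[-0.0005, -0.9997, 0.0258], [-0.9983, -0.001, -0.0574], [0.0574, -0.0258, -0.998]], 't': [-0.0047, 0.5042, 1.2079]}
wrist {'K': [[375.7867, 0.0, 279.6783], [0.0, 375.7867, 209.8982], [0.0, 0.0, 1.0]], 'D': [-0.0024, 0.0, 0.0, 0.0, 0.0], 'mount': [[1.0, -0.0008, 0.0005, 0.0002], [0.0007, 0.9637, 0.2669, -0.0712], [-0.0007, -0.2669, 0.9637, -0.1591], [0.0, 0.0, 0.0, 1.0]]}
```

View pics/scene0.png

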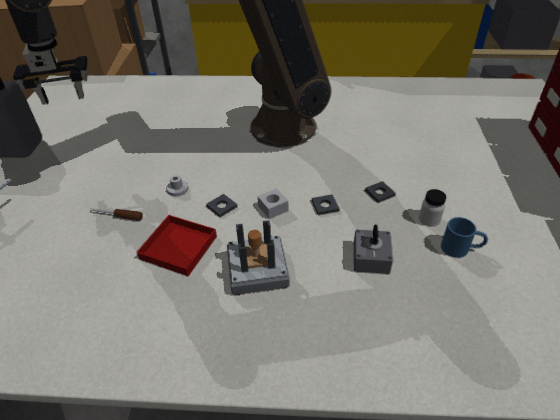

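View pics/top0.png

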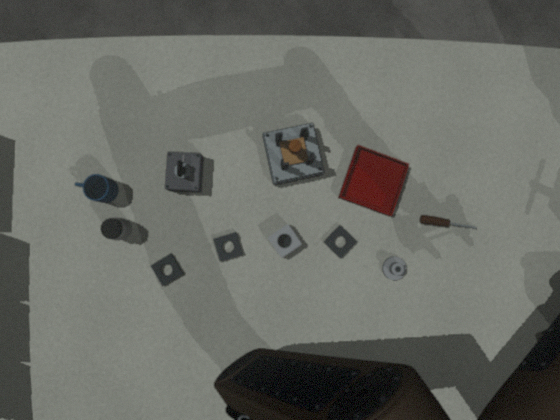

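View pics/wrist0.png

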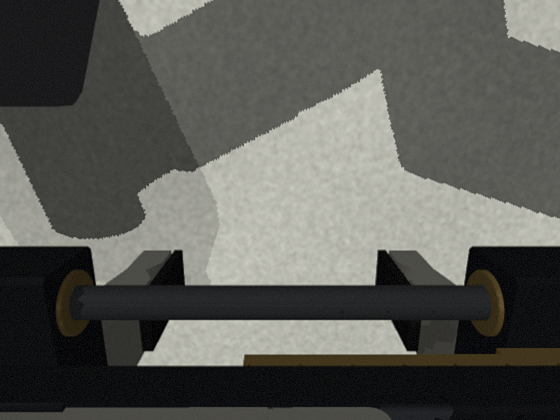

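The top view shows spacers near (168,269), (229,247) and (340,241), and the block at (285,241). The disc is at (394,268), the plug in the rig at (294,146), the tray at (374,181) and the key at (184,169). I'll zoom in on the details.

```bash
cat > h.py <<'E'
import cv2,numpy as np
from plant import get_state, viewer, r
from scipy.spatial.transform import Rotation as Ro
def cap(n):
    s=get_state(); c=viewer.capture(n); c["D"]=np.array(c["D"],float);c["K"]=np.array(c["K"],float)
    if n=="wrist":
        T=np.eye(4);T[:3,:3]=Ro.from_euler("xyz",s["eef_rot"],degrees=True).as_matrix();T[:3,3]=s["tcp_pos"]
        M=T@np.array(c["mount"]); c["R"]=M[:3,:3].T; c["t"]=-c["R"]@M[:3,3]
    c["R"]=np.array(c["R"]);c["t"]=np.array(c["t"])
    return c
def ray(c,px):
    p=cv2.undistortPoints(np.float64(px).reshape(-1,1,2),c["K"],c["D"]).reshape(-1,2)
    d=np.c_[p,np.ones(len(p))]@c["R"]; return -c["R"].T@c["t"],d
def onz(c,px,z):
    o,d=ray(c,px); return o+d*((z-o[2])/d[:,2])[:,None]
def proj(c,X):
    return cv2.projectPoints(np.float64(X).reshape(-1,1,3),cv2.Rodrigues(c["R"])[0],c["t"],c["K"],c["D"])[0].reshape(-1,2)
def tri(c1,p1,c2,p2):
    o1,d1=ray(c1,p1);o2,d2=ray(c2,p2);d1=d1[0];d2=d2[0]
    a=np.linalg.lstsq(np.c_[d1,-d2],o2-o1,rcond=None)[0]
    return (o1+a[0]*d1+o2+a[1]*d2)/2, np.linalg.norm(o1+a[0]*d1-o2-a[1]*d2)
E
python3 - <<'E'
from h import *
c=cap("top");f=c["frame"]
cv2.imwrite("pics/top1a.png",cv2.resize(f[110:300,60:250],None,fx=3.1,fy=3.1,interpolation=cv2.INTER_CUBIC))
cv2.imwrite("pics/top1b.png",cv2.resize(f[110:300,250:490],None,fx=3.1,fy=3.1,interpolation=cv2.INTER_CUBIC))
c=cap("scene");f=c["frame"]
cv2.imwrite("pics/sc1.png",cv2.resize(f[160:300,80:330],None,fx=3.2,fy=3.2,interpolation=cv2.INTER_CUBIC))
E
```

```text
(no output)
```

View pics/top1a.png

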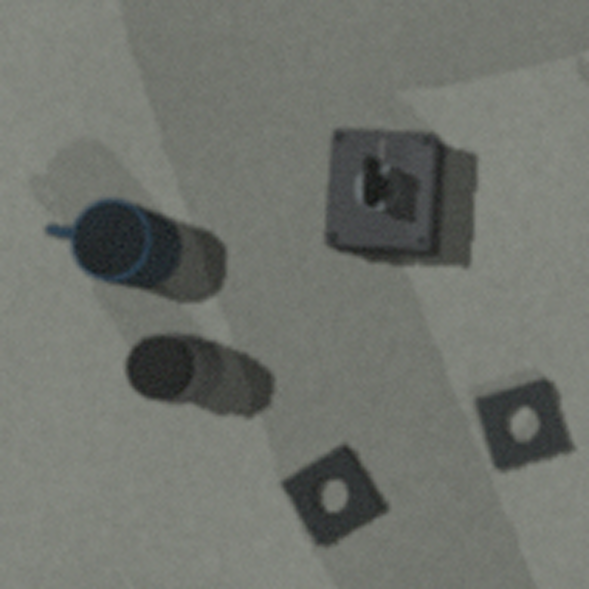

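View pics/top1b.png

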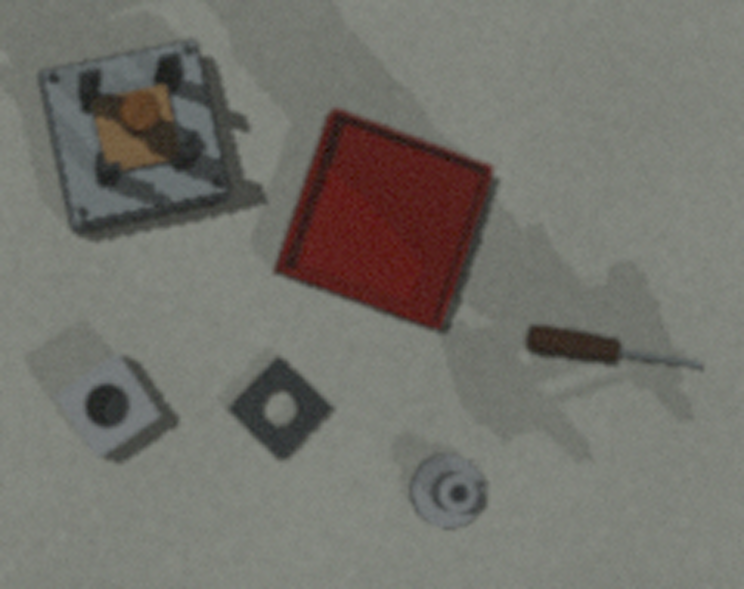

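View pics/sc1.png

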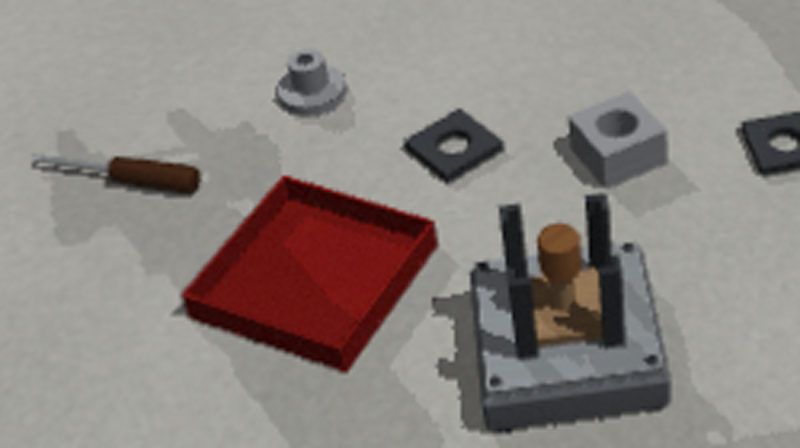

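```bash
cat > m1.py <<'E'
from h import *
c=cap("top");f=c["frame"];g=cv2.cvtColor(f,cv2.COLOR_BGR2GRAY)
z=lambda l:np.array(l,float)/3.1+[250-.5+.16,110-.5+.16]
za=lambda l:np.array(l,float)/3.1+[60-.5+.16,110-.5+.16]
def sq(P):
    P=np.array(P)[:,:2];ce=P.mean(0);d=P[1]-P[0];e=P[2]-P[1]
    return np.round(ce,4),np.round(np.degrees(np.arctan2(d[1],d[0]))%90,1),np.round(np.degrees(np.arctan2(e[1],e[0]))%90,1),np.linalg.norm(d).round(4),np.linalg.norm(e).round(4)
print("rig bolts",sq(onz(c,z([(54,77),(190,48),(219,185),(84,216)]),.05)))
print("keybox bolts",sq(onz(c,za([(338,136),(433,138),(428,240),(333,237)]),.055)))
print("block",sq(onz(c,z([(57,397),(117,358),(160,411),(104,456)]),.04)))
print("disc boss",onz(c,z([(458,493)]),.044), "base",onz(c,z([(449,491)]),.014))
print("knob",onz(c,z([(140,109)]),.134),"keytop",onz(c,za([(376,183)]),.1))
print("jar",onz(c,za([(162,368)]),.09),"mug",onz(c,za([(112,240)]),.08),"sd",onz(c,z([(615,348)]),.01))
m=((g<75)*255).astype(np.uint8)
for q in cv2.findContours(m,cv2.RETR_EXTERNAL,cv2.CHAIN_APPROX_NONE)[0]:
    a=cv2.contourArea(q)
    if 250<a<1200:
        rc=cv2.minAreaRect(q);print("dark",a,np.round(rc[0],1));
        print("   ",sq(onz(c,cv2.boxPoints(rc),.012)))
h=cv2.cvtColor(f,cv2.COLOR_BGR2HSV)
m=(((h[...,0]<8)|(h[...,0]>172))&(h[...,1]>150)).astype(np.uint8)
q=max(cv2.findContours(m,cv2.RETR_EXTERNAL,cv2.CHAIN_APPROX_NONE)[0],key=cv2.contourArea)
print("tray",sq(onz(c,cv2.boxPoints(cv2.minAreaRect(q)),.03)))
E
python3 m1.py
```

```text
rig bolts (array([ 0.6543, -0.0309]), np.float64(12.6), np.float64(11.5), np.float64(0.1177), np.float64(0.1193))
keybox bolts (array([0.6054, 0.2555]), np.float64(88.6), np.float64(88.0), np.float64(0.0801), np.float64(0.0857))
block (array([ 0.4244, -0.008 ]), np.float64(33.0), np.float64(39.0), np.float64(0.0598), np.float64(0.0571))
disc boss [[ 0.34980096 -0.30195415  0.044     ]] base [[ 0.3494918  -0.30228846  0.014     ]]
knob [[ 0.65613862 -0.02924414  0.134     ]] keytop [[0.60255461 0.25233734 0.1       ]]
jar [[0.45394058 0.42770785 0.09      ]] mug [[0.5592287  0.47603461 0.08      ]] sd [[ 0.47304127 -0.45489182  0.01      ]]
dark 588.0 [167.5 269.6]
    (array([0.3464, 0.3029]), np.float64(31.6), np.float64(32.2), np.float64(0.0683), np.float64(0.0664))
dark 543.5 [228.7 246.6]
    (array([0.408 , 0.1402]), np.float64(17.2), np.float64(17.3), np.float64(0.067), np.float64(0.0638))
dark 530.0 [340.  241.5]
    (array([ 0.4212, -0.1555]), np.float64(44.6), np.float64(45.0), np.float64(0.0624), np.float64(0.0662))
dark 814.0 [124.1 229.8]
    (array([0.4518, 0.4218]), np.float64(80.4), np.float64(80.1), np.float64(0.059), np.float64(0.1298))
dark 1083.5 [104.2 189.8]
    (array([0.5595, 0.4795]), np.float64(72.6), np.float64(71.9), np.float64(0.0704), np.float64(0.1628))
dark 1047.0 [  7.  183.5]
    (array([0.5793, 0.7645]), np.float64(2.8), np.float64(88.5), np.float64(0.267), np.float64(0.0438))
tray (array([ 0.5807, -0.245 ]), np.float64(70.0), np.float64(71.1), np.float64(0.1406), np.float64(0.1503))
```

```bash
cat > go.py <<'E'
import sys
from h import *
# usage: go.py x y z yaw : print tool shift in units (axes at present) and turn units
x,y,z,yaw=map(float,sys.argv[1:5])
s=get_state();R=Ro.from_euler("xyz",s["eef_rot"],degrees=True).as_matrix()
cy=s["eef_rot"][2];d=(yaw-cy+180)%360-180
sh=R.T@(np.array([x,y,z])-s["tcp_pos"])/.05
print("t",s["time_s"],"tcp",np.round(s["tcp_pos"],4),"yaw",round(cy,2),"j6",round(s["joints"][5],1),"w",round(s["gripper_width"],4),"F",np.round(s["contact_force"],1))
print("shift units",np.round(sh,3),"turn units",round(-d/6,3))
E
python3 go.py 0.655 -0.03 0.23 102
```

```text
t 0.3 tcp [ 0.2159 -0.6393  0.2262] yaw 108.67 j6 -16.5 w 0.0875 F [-0.3 -0.9  0.2]
shift units [ 8.736 12.219 -0.071] turn units 1.111
```

Call:
apply_moves:
  plan:
    - [0,[0.6,0.84,0],0]
    - [0,[0.6,0.84,0],0]
    - [0,[0.6,0.84,0],0]
    - [0,[0.6,0.84,0],0]
    - [0,[0.6,0.84,0],0]
    - [0,[0.6,0.84,0],0]
    - [0,[0.6,0.84,0],0]
    - [0,[0.6,0.84,0],0]
    - [0,[0.6,0.84,0],0]
    - [0,[0.6,0.84,0],0]
    - [0,[0.6,0.84,0],0]
    - [0,[0.6,0.84,0],0]

```text
time_s: 1.8
tcp_pos: [0.5791, -0.1355, 0.2268]
eef_rot: [180.0, 0.0, 108.7]
contact_force: [0.4, 0.2, 0.3]
gripper_width: 0.0876
```

```bash
python3 go.py 0.655 -0.03 0.25 102
```

```text
t 1.8 tcp [ 0.5791 -0.1355  0.2268] yaw 108.68 j6 -77.0 w 0.0876 F [0.4 0.2 0.3]
shift units [ 1.514  2.114 -0.463] turn units 1.113
```

Call:
apply_moves:
  plan:
    - [0,[0.5,0.7,-0.15],0]
    - [0,[0.5,0.7,-0.15],0]
    - [0,[0.5,0.7,-0.15],0]
    - [0,[0,0,0],0.6]
    - [0,[0,0,0],0.5]
    - [0,[0,0,0],0]
    - [0,[0,0,0],0]

```text
time_s: 2.68
tcp_pos: [0.6537, -0.0326, 0.2491]
eef_rot: [-180.0, 0.0, 102.1]
contact_force: [-0.3, -0.0, 0.7]
gripper_width: 0.0874
```

```bash
cat > w.py <<'E'
import sys
from h import *
c=cap("wrist");cv2.imwrite(f"pics/{sys.argv[1]}.png",c["frame"]);s=get_state();print(s["time_s"],s["tcp_pos"].round(4),s["eef_rot"].round(2),s["joints"].round(1),s["gripper_width"])
import pickle;pickle.dump(c,open("last_"+sys.argv[1]+".pkl","wb"))
E
python3 w.py w1
```

```text
2.725 [ 0.6537 -0.0326  0.2491] [180.    -0.   102.11] [ 14.2  17.9  -0.2  -0.  -71.9 -92.1] 0.08725869270268467
```

View pics/w1.png

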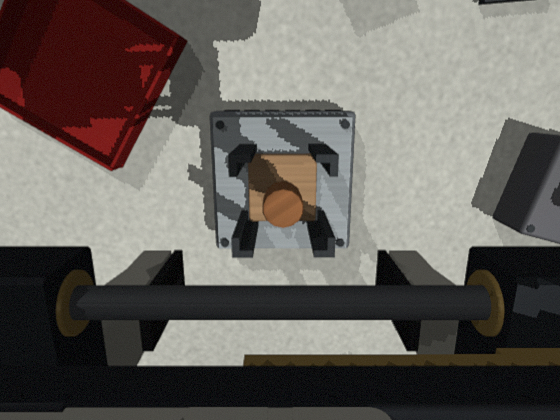

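```bash
python3 - <<'E'
from h import *;import pickle
c=pickle.load(open("last_w1.pkl","rb"));f=c["frame"]
P=onz(c,[(221,125),(345,125),(340,243),(224,243)],.05);print(P.round(4),P.mean(0))
for a,b in((0,1),(3,2)): d=P[b]-P[a];print(np.degrees(np.arctan2(d[1],d[0])),np.linalg.norm(d))
for a,b in((0,3),(1,2)): d=P[b]-P[a];print(np.degrees(np.arctan2(d[1],d[0])),np.linalg.norm(d))
h=cv2.cvtColor(f,cv2.COLOR_BGR2HSV)
print(h[207,283],h[180,300])
cv2.imwrite("pics/w1z.png",cv2.resize(f[95:265,195:375],None,fx=3.4,fy=3.4,interpolation=cv2.INTER_CUBIC))
print(onz(c,[(283,207)],.134))
E
```

```text
[[ 0.6121 -0.0968  0.05  ]
 [ 0.588   0.0161  0.05  ]
 [ 0.7022  0.0409  0.05  ]
 [ 0.7268 -0.0741  0.05  ]] [ 0.65726208 -0.02849742  0.05      ]
102.08349816907958 0.11543331853848006
102.07135229703051 0.11759525541695343
11.192291917543802 0.11682499886113283
12.252613112334865 0.11683630413523655
[ 13 144 133] [ 15 108 158]
[[ 0.65543024 -0.02916711  0.134     ]]
```

View pics/w1z.png

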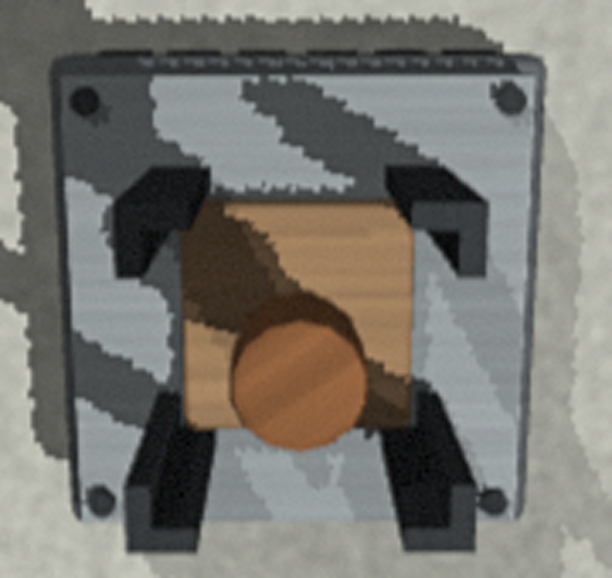

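```bash
python3 go.py 0.656 -0.029 0.105 102
```

```text
t 2.725 tcp [ 0.6537 -0.0326  0.2491] yaw 102.11 j6 -92.1 w 0.0873 F [ 0.6 -0.3  0.1]
shift units [0.06  0.06  2.882] turn units 0.019
```

Call:
apply_moves:
  plan:
    - [0,[0.06,0.06,0.6],0.02]
    - [0,[0,0,0.6],0]
    - [0,[0,0,0.6],0]
    - [0,[0,0,0.6],0]
    - [0,[0,0,0.48],0]
    - [0,[0,0,0],0]
    - [255,[0,0,0],0]
    - [255,[0,0,0],0]
    - [255,[0,0,0],0]
    - [255,[0,0,0],0]
    - [255,[0,0,0],0]
    - [255,[0,0,0],0]
  squeeze: 25

```text
time_s: 4.22
tcp_pos: [0.6561, -0.0289, 0.1051]
eef_rot: [-180.0, 0.0, 101.9]
contact_force: [-0.0, -1.9, 1.0]
gripper_width: 0.0333
```

```bash
python3 go.py 0.58 -0.243 0.1 102
```

```text
t 4.225 tcp [ 0.6561 -0.0289  0.1051] yaw 101.95 j6 -92.5 w 0.0333 F [-0.  -1.9  1. ]
shift units [-3.874 -2.374  0.102] turn units -0.009
```

Call:
apply_moves:
  plan:
    - [255,[0,0,-0.3],0]
    - [255,[0,0,-0.6],0]
    - [255,[0,0,-0.7],0]
    - [255,[0,0,-0.5],0]
    - [255,[-0.65,-0.4,0],0]
    - [255,[-0.65,-0.4,0],0]
    - [255,[-0.65,-0.4,0],0]
    - [255,[-0.65,-0.4,0],0]
    - [255,[-0.65,-0.4,0],0]
    - [255,[-0.62,-0.37,0],0]
    - [255,[0,0,0.5],0]
    - [255,[0,0,0.5],0]

```text
time_s: 5.72
tcp_pos: [0.5802, -0.2434, 0.1608]
eef_rot: [179.9, 0.0, 101.9]
contact_force: [0.5, -0.3, -0.7]
gripper_width: 0.0316
```

```bash
python3 go.py 0.58 -0.243 0.062 102
```

```text
t 5.725 tcp [ 0.5802 -0.2434  0.1608] yaw 101.88 j6 -73.1 w 0.0316 F [ 0.5 -0.3 -0.7]
shift units [ 0.01  -0.005  1.975] turn units -0.02
```

Call:
apply_moves:
  plan:
    - [255,[0,0,0.5],0]
    - [255,[0,0,0.5],0]
    - [255,[0,0,0.5],0]
    - [255,[0,0,0.3],0]
    - [255,[0,0,0.05],0]
    - [255,[0,0,0],0]
    - [0,[0,0,0],0]
    - [0,[0,0,0],0]
    - [0,[0,0,0],0]
    - [0,[0,0,-0.5],0]
    - [0,[0,0,-0.9],0]
    - [0,[0,0,-0.9],0]

```text
time_s: 7.22
tcp_pos: [0.58, -0.2427, 0.1838]
eef_rot: [-180.0, -0.0, 102.0]
contact_force: [1.1, 0.0, 0.9]
gripper_width: 0.0846
```

```bash
python3 w.py w2; python3 go.py 0.424 -0.008 0.2 125
```

```text
7.275 [ 0.5829 -0.2439  0.1911] [179.57   0.28 102.02] [ -4.9  17.6  -8.5   0.2 -63.5 -73.1] 0.08629749204907498
t 7.275 tcp [ 0.5829 -0.2439  0.1911] yaw 102.02 j6 -73.1 w 0.0863 F [ 2.7 -1.   7.5]
shift units [ 5.275 -2.125 -0.219] turn units -3.831
```

View pics/w2.png

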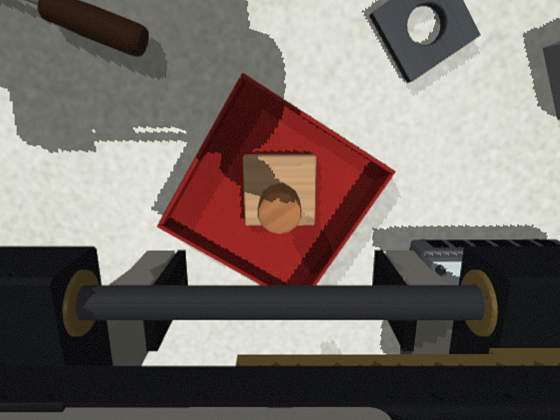

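Plug knob at px (279,210), standing in the tray. Next I'll look at the block.

Call:
apply_moves:
  plan:
    - [0,[0.8,-0.32,0],0]
    - [0,[0.8,-0.32,0],0]
    - [0,[0.8,-0.32,0],0]
    - [0,[0.8,-0.32,0],0]
    - [0,[0.8,-0.32,0],0]
    - [0,[0.8,-0.32,0],0]
    - [0,[0.4,-0.2,0],0]
    - [0,[0,0,0],-1]
    - [0,[0,0,0],-1]
    - [0,[0,0,0],-1]
    - [0,[0,0,0],-0.9]
    - [0,[0,0,0],0]

```text
time_s: 8.78
tcp_pos: [0.4227, -0.0103, 0.1827]
eef_rot: [180.0, 0.0, 125.3]
contact_force: [0.1, 0.2, -0.5]
gripper_width: 0.0879
```

```bash
python3 w.py w3; python3 go.py 0.424 -0.008 0.2 125
```

```text
8.825 [ 0.4226 -0.0103  0.1827] [179.98   0.   125.23] [ 25.6  -1.9 -33.   -0.  -58.9 -80.4] 0.08742384780654673
t 8.825 tcp [ 0.4226 -0.0103  0.1827] yaw 125.23 j6 -80.4 w 0.0874 F [0.4 0.1 0.1]
shift units [ 0.022  0.049 -0.347] turn units 0.038
```

View pics/w3.png

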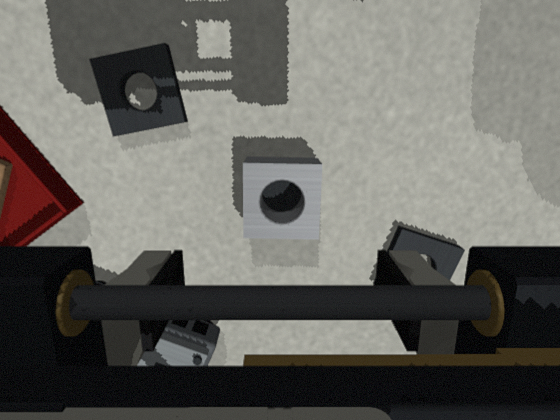

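```bash
python3 - <<'E'
from h import *;import pickle
c=pickle.load(open("last_w3.pkl","rb"));f=c["frame"]
P=onz(c,[(243,163),(321,163),(320.5,240),(243.5,239)],.04);print(P.mean(0))
for a,b in((0,1),(3,2),(0,3),(1,2)): d=P[b]-P[a];print(np.degrees(np.arctan2(d[1],d[0])),np.linalg.norm(d))
print(onz(c,[(282,202)],.04))
cv2.imwrite("pics/w3z.png",cv2.resize(f[130:280,210:390],None,fx=4,fy=4,interpolation=cv2.INTER_CUBIC))
c=pickle.load(open("last_w2.pkl","rb"));f=c["frame"]
cv2.imwrite("pics/w2z.png",cv2.resize(f[130:280,210:390],None,fx=4,fy=4,interpolation=cv2.INTER_CUBIC))
E
```

```text
[ 0.42639589 -0.00500224  0.04      ]
125.26760768288351 0.06282885832636406
124.46665993395463 0.0656160246033907
34.15475108922585 0.064937636351067
36.58967464756583 0.06586014795034137
[[ 0.42617541 -0.00517035  0.04      ]]
```

View pics/w3z.png

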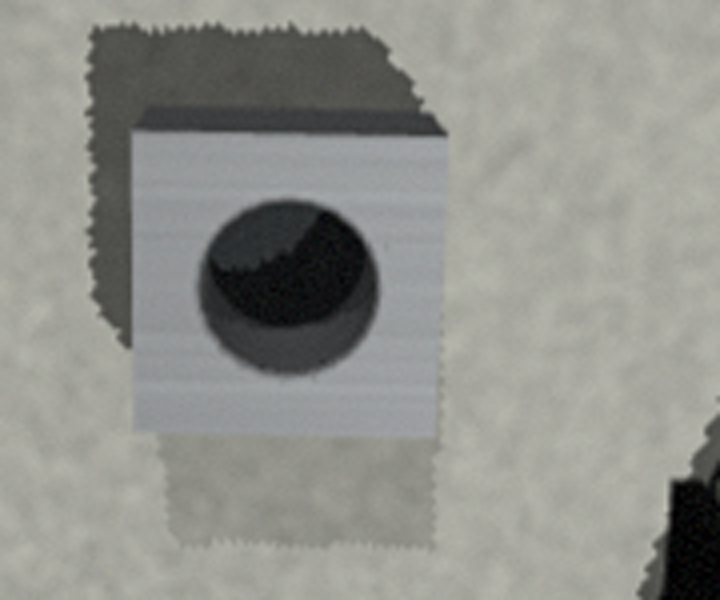

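```bash
python3 - <<'E'
from h import *;import pickle
c=pickle.load(open("last_w3.pkl","rb"));f=c["frame"]
z=np.array([(132,128),(447,135),(437,437),(134,431),(289,287)])/4+[209.6,129.6]
P=onz(c,z,.04);print(P[:4].mean(0),P[4])
for a,b in((0,1),(3,2),(0,3),(1,2)): d=P[b]-P[a];print(np.degrees(np.arctan2(d[1],d[0])),np.linalg.norm(d))
E
python3 go.py 0.4255 -0.006 0.024 124.2
```

```text
[ 0.42595799 -0.00584473  0.04      ] [ 0.4257942  -0.00559329  0.04      ]
123.99115927843306 0.06342753010885323
124.05401877056116 0.06449013211344676
34.1401627511991 0.06457922465836514
35.08395517447678 0.06451998886449363
t 8.825 tcp [ 0.4226 -0.0103  0.1827] yaw 125.23 j6 -80.4 w 0.0874 F [0.4 0.1 0.1]
shift units [0.037 0.095 3.173] turn units 0.171
```

View pics/w2z.png

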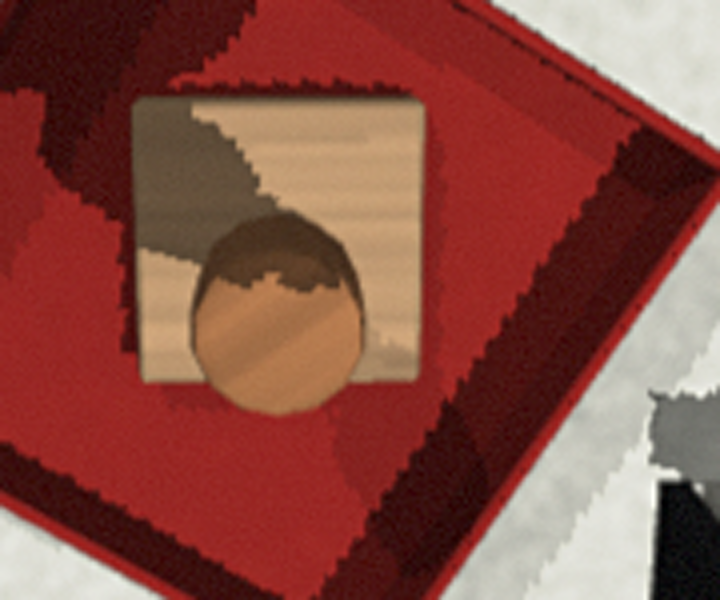

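Call:
apply_moves:
  plan:
    - [0,[0.04,0.09,0.5],0.18]
    - [0,[0,0,0.7],0]
    - [0,[0,0,0.7],0]
    - [0,[0,0,0.7],0]
    - [0,[0,0,0.45],0]
    - [0,[0,0,0.2],0]
    - [0,[0,0,0],0]
    - [255,[0,0,0],0]
    - [255,[0,0,0],0]
    - [255,[0,0,0],0]
    - [255,[0,0,0],0]
    - [255,[0,0,0],0]
  squeeze: 40

```text
time_s: 10.32
tcp_pos: [0.4256, -0.0059, 0.0206]
eef_rot: [179.9, 0.0, 124.3]
contact_force: [-1.4, 0.0, 6.5]
gripper_width: 0.0636
```

```bash
python3 go.py 0.6555 -0.029 0.2 102
```

```text
t 10.325 tcp [ 0.4256 -0.0059  0.0206] yaw 124.28 j6 -81.7 w 0.0636 F [-1.4  0.   6.5]
shift units [-2.972  3.542 -3.583] turn units 3.713
```

Call:
apply_moves:
  plan:
    - [255,[0,0,-0.4],0]
    - [255,[0,0,-0.8],0]
    - [255,[0,0,-0.8],0]
    - [255,[0,0,-0.8],0]
    - [255,[0,0,-0.8],0]
    - [255,[-0.6,0.85,0],0]
    - [255,[-0.6,0.85,0],0]
    - [255,[-0.6,0.85,0],0]
    - [255,[-0.6,0.85,0],0]
    - [255,[-0.6,0.85,0],0.7]
    - [255,[0,0,0],1]
    - [255,[0,0,0],1]

```text
time_s: 11.82
tcp_pos: [0.6848, -0.0105, 0.1977]
eef_rot: [-179.8, -0.1, 107.8]
contact_force: [-1.0, -0.3, -2.9]
gripper_width: 0.0638
```

Call:
apply_moves:
  plan:
    - [255,[0,0,0],1]
    - [255,[0,0,0],0]
    - [255,[0,0,0],0]

```text
time_s: 12.2
tcp_pos: [0.6849, -0.0104, 0.1995]
eef_rot: [-179.9, -0.0, 102.2]
contact_force: [0.2, 0.5, -3.5]
gripper_width: 0.0635
```

```bash
python3 w.py w4; python3 go.py 0.656 -0.029 0.2 102;python3 - <<'E'
from h import *;import pickle
c=pickle.load(open("last_w1.pkl","rb"))
def sq(P):
    print(P.mean(0).round(4),[round(np.degrees(np.arctan2(*(P[b]-P[a])[1::-1])),2) for a,b in((0,1),(3,2),(0,3),(1,2))],[round(np.linalg.norm(P[b]-P[a]),4) for a,b in((0,1),(3,2),(0,3),(1,2))])
u=lambda z:np.array(z)/3.4+[194.65,94.65]
sq(onz(c,u([(84,102),(510,100),(491,502),(101,502)]),.05))
sq(onz(c,u([(180,203),(413,203),(411,430),(184,430)]),.062))
sq(onz(c,u([(115,167),(487,167),(475,550),(127,550)]),.132))
c=pickle.load(open("last_w4.pkl","rb"))
cv2.imwrite("pics/w4z.png",cv2.resize(c["frame"][40:220,190:380],None,fx=3.2,fy=3.2,interpolation=cv2.INTER_CUBIC))
E
```

```text
12.25 [ 0.685  -0.0103  0.1997] [-1.7996e+02 -1.0000e-02  1.0217e+02] [ 15.4  22.4  -0.   -0.  -67.6 -93.2] 0.0632574339208657
t 12.25 tcp [ 0.685  -0.0103  0.1997] yaw 102.17 j6 -93.2 w 0.0633 F [ 0.3  0.4 -3.2]
shift units [-0.243 -0.645 -0.005] turn units 0.028
[ 0.6567 -0.0292  0.05  ] [np.float64(102.35), np.float64(102.07), np.float64(12.13), np.float64(11.95)] [np.float64(0.1166), np.float64(0.1162), np.float64(0.1164), np.float64(0.1169)]
[ 0.6568 -0.0292  0.062 ] [np.float64(102.08), np.float64(102.07), np.float64(11.79), np.float64(13.06)] [np.float64(0.0629), np.float64(0.0643), np.float64(0.0641), np.float64(0.0642)]
[ 0.6524 -0.0297  0.132 ] [np.float64(102.08), np.float64(102.07), np.float64(11.82), np.float64(12.64)] [np.float64(0.0796), np.float64(0.0808), np.float64(0.088), np.float64(0.088)]
```

View pics/w4.png

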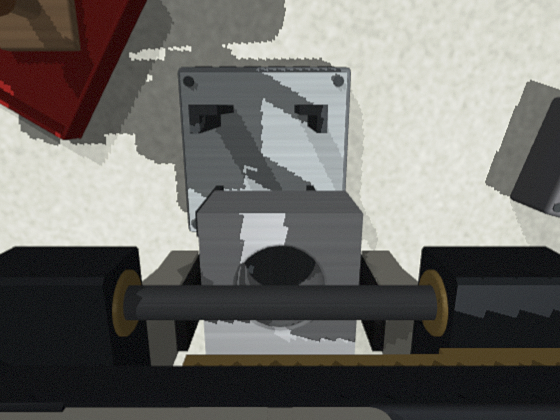

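View pics/w4z.png

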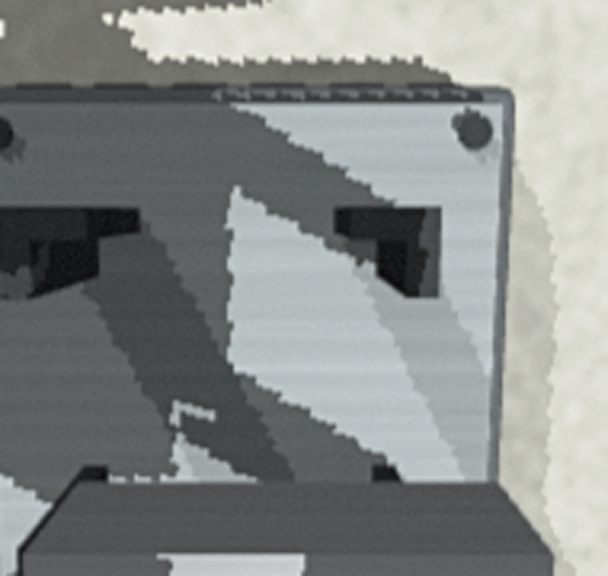

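```bash
python3 - <<'E'
from h import *;import pickle
c=pickle.load(open("last_w4.pkl","rb"))
f=c["frame"];cv2.imwrite("pics/w4b.png",cv2.resize(f[180:350,180:385],None,fx=3.4,fy=3.4,interpolation=cv2.INTER_CUBIC))
s=get_state();R=Ro.from_euler("xyz",s["eef_rot"],degrees=True).as_matrix()
for p in[(200,212),(362,212),(281,212),(240,275),(322,275)]: print(p,((onz(c,[p],s["tcp_pos"][2]+.0197)[0]-s["tcp_pos"])@R).round(4))
E
python3 go.py 0.6565 -0.029 0.2 102
```

```text
(200, 212) [-0.0303 -0.0319 -0.0197]
(362, 212) [ 0.0321 -0.0319 -0.0197]
(281, 212) [ 0.0009 -0.0319 -0.0197]
(240, 275) [-0.0156 -0.0055 -0.0197]
(322, 275) [ 0.0175 -0.0054 -0.0197]
t 12.25 tcp [ 0.685  -0.0103  0.1997] yaw 102.17 j6 -93.2 w 0.0633 F [ 0.3  0.4 -3.2]
shift units [-0.245 -0.635 -0.005] turn units 0.028
```

View pics/w4b.png

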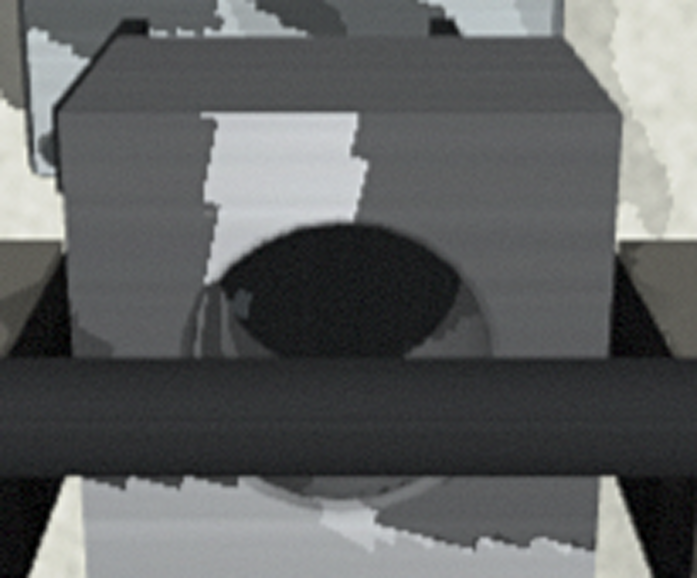

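```bash
python3 go.py 0.6562 -0.0303 0.14 102
```

```text
t 12.25 tcp [ 0.685  -0.0103  0.1997] yaw 102.17 j6 -93.2 w 0.0633 F [ 0.3  0.4 -3.2]
shift units [-0.269 -0.646  1.195] turn units 0.028
```

Call:
apply_moves:
  plan:
    - [255,[-0.27,-0.65,0],0.03]
    - [255,[0,0,0.3],0]
    - [255,[0,0,0.3],0]
    - [255,[0,0,0.3],0]
    - [255,[0,0,0.2],0]
    - [255,[0,0,0.1],0]
    - [255,[0,0,0.1],0]
    - [255,[0,0,0.1],0]
    - [255,[0,0,0],0]

```text
time_s: 13.38
tcp_pos: [0.6561, -0.0304, 0.1298]
eef_rot: [-180.0, -0.0, 101.9]
contact_force: [-0.2, -0.5, -3.5]
gripper_width: 0.0638
```

```bash
python3 w.py w5; python3 go.py 0.6562 -0.0303 0.07 102; python3 - <<'E'
from h import *
f=cap("scene")["frame"];cv2.imwrite("pics/s5.png",cv2.resize(f[170:300,190:330],None,fx=4,fy=4,interpolation=cv2.INTER_CUBIC))
E
```

```text
13.425 [ 0.6563 -0.0304  0.1301] [180.     0.   101.89] [ 14.3  22.9  -8.9   0.  -58.1 -92.4] 0.06380017211618591
t 13.425 tcp [ 0.6563 -0.0304  0.1301] yaw 101.89 j6 -92.4 w 0.0638 F [-0.1 -0.3 -3.6]
shift units [ 2.000e-03 -1.000e-03  1.202e+00] turn units -0.019
```

View pics/w5.png

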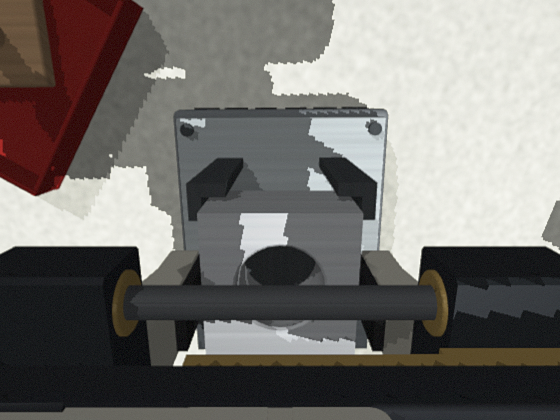

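View pics/s5.png

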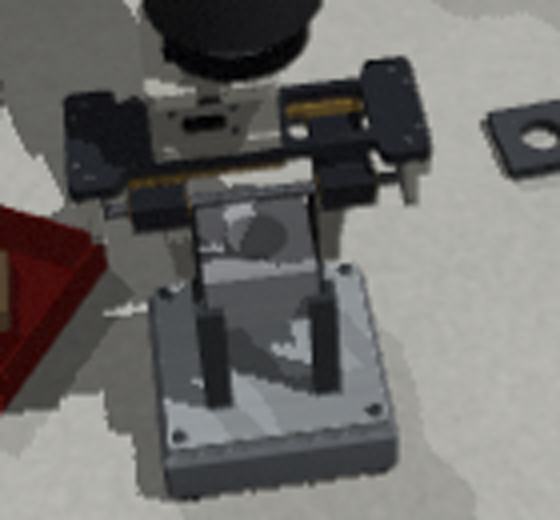

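Block is in the pocket mouth without side force; lowering it.

Call:
apply_moves:
  plan:
    - [255,[0,0,0.3],0]
    - [255,[0,0,0.3],0]
    - [255,[0,0,0.3],0]
    - [255,[0,0,0.2],0]
    - [255,[0,0,0.06],0]
    - [255,[0,0,0.02],0]
    - [255,[0,0,0],0]

```text
time_s: 14.35
tcp_pos: [0.6567, -0.0303, 0.0715]
eef_rot: [179.9, 0.0, 101.9]
contact_force: [-0.6, -0.1, -3.6]
gripper_width: 0.0638
```

Call:
apply_moves:
  plan:
    - [0,[0,0,0],0]
    - [0,[0,0,0],0]
    - [0,[0,0,0],0]
    - [0,[0,0,-0.3],0]
    - [0,[0,0,-0.8],0]
    - [0,[0,0,-1],0]
    - [0,[0,0,-1],0]
    - [0,[0,0,-0.4],0]
    - [0,[0,0,0],0]

```text
time_s: 15.48
tcp_pos: [0.6573, -0.0303, 0.2496]
eef_rot: [179.7, 0.0, 101.9]
contact_force: [0.6, -0.0, -0.7]
gripper_width: 0.0874
```

```bash
python3 w.py w6; python3 go.py 0.421 -0.155 0.17 134.8
```

```text
15.525 [ 0.6565 -0.0303  0.2475] [ 1.7986e+02 -1.0000e-02  1.0189e+02] [ 14.3  18.1  -0.1  -0.  -71.7 -92.4] 0.08790751906416822
t 15.525 tcp [ 0.6565 -0.0303  0.2475] yaw 101.89 j6 -92.4 w 0.0879 F [ 0.2 -0.1 -0.9]
shift units [-1.471 -5.126  1.538] turn units -5.485
```

View pics/w6.png

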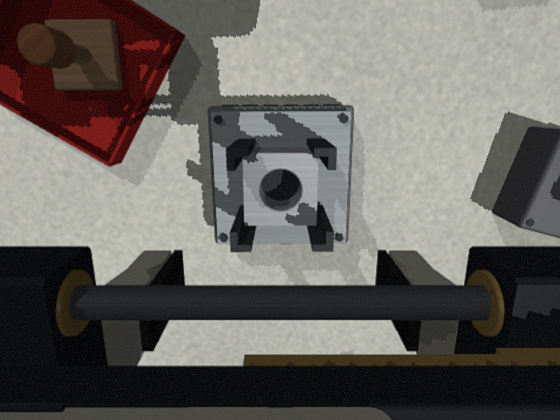

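Call:
apply_moves:
  plan:
    - [0,[-0.21,-0.73,0],0]
    - [0,[-0.21,-0.73,0],0]
    - [0,[-0.21,-0.73,0],0]
    - [0,[-0.21,-0.73,0],0]
    - [0,[-0.21,-0.73,0.4],0]
    - [0,[-0.21,-0.73,0.5],0]
    - [0,[-0.21,-0.73,0.6],-1]
    - [0,[0,0,0],-1]
    - [0,[0,0,0],-1]
    - [0,[0,0,0],-1]
    - [0,[0,0,0],-1]
    - [0,[0,0,0],-0.5]

```text
time_s: 17.02
tcp_pos: [0.4205, -0.1549, 0.1702]
eef_rot: [-179.9, -0.1, 135.0]
contact_force: [0.7, -0.5, -0.1]
gripper_width: 0.0876
```

Call:
apply_moves:
  plan:
    - [0,[0,0,0],0]
    - [0,[0,0,0],0]

```text
time_s: 17.27
tcp_pos: [0.421, -0.1549, 0.1707]
eef_rot: [-180.0, -0.0, 134.8]
contact_force: [0.4, 0.3, -0.4]
gripper_width: 0.0877
```

```bash
python3 w.py w7; python3 go.py 0.421 -0.155 0.17 134.8; python3 - <<'E'
from h import *;import pickle
f=pickle.load(open("last_w7.pkl","rb"))["frame"];cv2.imwrite("pics/w7z.png",cv2.resize(f[130:280,190:370],None,fx=4,fy=4,interpolation=cv2.INTER_CUBIC))
E
```

```text
17.325 [ 0.4211 -0.1549  0.1708] [-1.7997e+02 -3.0000e-02  1.3483e+02] [  5.1   1.6 -31.3  -0.  -57.2 -50.3] 0.08762930627466978
t 17.325 tcp [ 0.4211 -0.1549  0.1708] yaw 134.83 j6 -50.3 w 0.0876 F [ 0.  -0.   0.4]
shift units [ 0.001 -0.003  0.015] turn units 0.005
```

View pics/w7z.png

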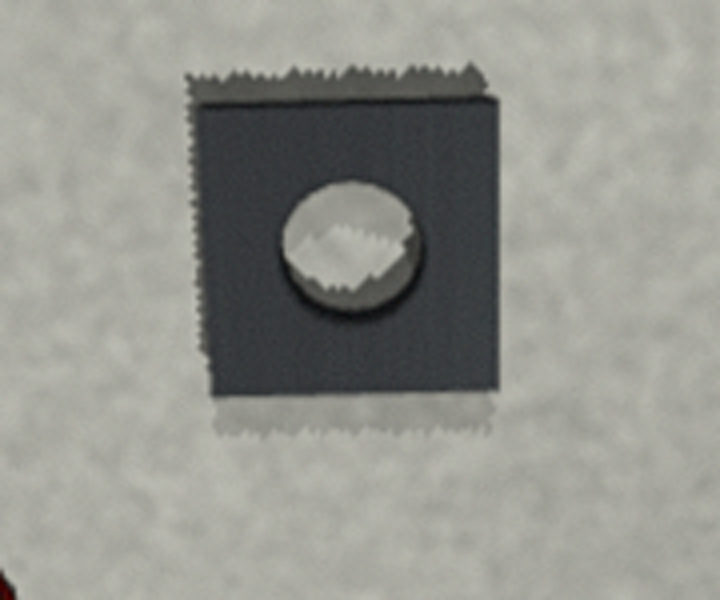

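```bash
cat > sq.py <<'E'
import sys,json
from h import *;import pickle
# sq.py name x0 y0 zoom z corners
n,x0,y0,k,z,co=sys.argv[1:7];k=float(k)
c=pickle.load(open(f"last_{n}.pkl","rb"))
P=onz(c,np.array(json.loads(co))/k+[float(x0)-.5+.5/k,float(y0)-.5+.5/k],float(z))
print(P.mean(0).round(4),[round(np.degrees(np.arctan2(*(P[b]-P[a])[1::-1]))%90,2) for a,b in((0,1),(3,2),(0,3),(1,2))],[round(np.linalg.norm(P[b]-P[a]),4) for a,b in((0,1),(3,2),(0,3),(1,2))])
E
python3 sq.py w7 190 130 4 .012 "[[197,106],[498,100],[499,390],[212,395]]"
```

```text
[ 0.4231 -0.1552  0.012 ] [np.float64(45.9), np.float64(45.79), np.float64(46.1), np.float64(46.37)] [np.float64(0.0635), np.float64(0.0638), np.float64(0.0642), np.float64(0.0643)]
```

```bash
python3 go.py 0.4231 -0.1552 0.004 136
```

```text
t 17.325 tcp [ 0.4211 -0.1549  0.1708] yaw 134.83 j6 -50.3 w 0.0876 F [ 0.  -0.   0.4]
shift units [-0.033  0.025  3.335] turn units -0.195
```

Call:
apply_moves:
  plan:
    - [0,[-0.03,0.03,0.5],-0.2]
    - [0,[0,0,0.7],0]
    - [0,[0,0,0.7],0]
    - [0,[0,0,0.7],0]
    - [0,[0,0,0.5],0]
    - [0,[0,0,0.23],0]
    - [0,[0,0,0],0]
    - [255,[0,0,0],0]
    - [255,[0,0,0],0]
    - [255,[0,0,0],0]
    - [255,[0,0,0],0]
    - [255,[0,0,0],0]
  squeeze: 40

```text
time_s: 18.82
tcp_pos: [0.424, -0.1549, 0.0052]
eef_rot: [180.0, 0.0, 136.1]
contact_force: [-1.1, 1.5, 6.6]
gripper_width: 0.0631
```

```bash
python3 go.py 0.6562 -0.0303 0.2 102
```

```text
t 18.825 tcp [ 0.424  -0.1549  0.0052] yaw 136.1 j6 -49.0 w 0.0631 F [-1.1  1.5  6.6]
shift units [-1.622  5.019 -3.891] turn units 5.683
```

Call:
apply_moves:
  plan:
    - [255,[0,0,-0.4],0]
    - [255,[0,0,-0.9],0]
    - [255,[0,0,-1],0]
    - [255,[0,0,-0.9],0]
    - [255,[-0.27,0.84,0],0]
    - [255,[-0.27,0.84,0],0]
    - [255,[-0.27,0.84,0],0]
    - [255,[-0.27,0.84,0],0]
    - [255,[-0.27,0.84,0],0]
    - [255,[-0.27,0.82,0],1]
    - [255,[0,0,0],1]
    - [255,[0,0,0],1]

```text
time_s: 20.32
tcp_pos: [0.6558, -0.0299, 0.1634]
eef_rot: [-179.9, -0.0, 117.9]
contact_force: [-0.2, -0.3, -0.8]
gripper_width: 0.0633
```

Call:
apply_moves:
  plan:
    - [255,[0,0,0],1]
    - [255,[0,0,0],1]
    - [255,[0,0,0],0.68]
    - [255,[0,0,0],0]
    - [255,[0,0,0],0]

```text
time_s: 20.95
tcp_pos: [0.6557, -0.0303, 0.1643]
eef_rot: [-180.0, -0.0, 102.1]
contact_force: [0.5, -0.6, -0.7]
gripper_width: 0.0631
```

```bash
python3 w.py w8; python3 go.py 0.6562 -0.0303 0.1 102
```

```text
21.0 [ 0.6558 -0.0303  0.1644] [-1.7998e+02 -1.0000e-02  1.0208e+02] [ 14.3  21.3  -6.6  -0.  -62.1 -92.3] 0.06330415399539004
t 21.0 tcp [ 0.6558 -0.0303  0.1644] yaw 102.08 j6 -92.3 w 0.0633 F [ 0.9 -0.6 -0.9]
shift units [-0.002  0.007  1.289] turn units 0.013
```

View pics/w8.png

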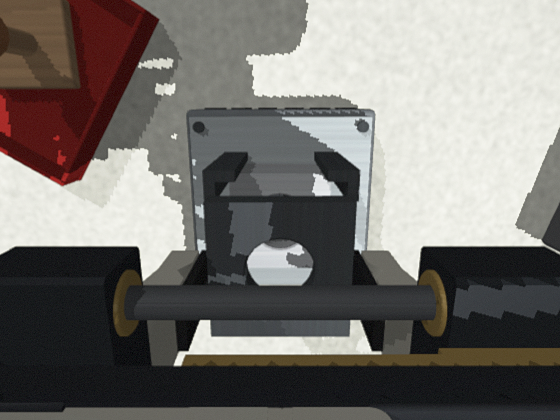

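```bash
cat > held.py <<'E'
import sys
from h import *;import pickle
# held.py name ztool_up px py : point in tool frame
n,dz,x,y=sys.argv[1:5];c=pickle.load(open(f"last_{n}.pkl","rb"))
s=get_state();R=Ro.from_euler("xyz",s["eef_rot"],degrees=True).as_matrix()
print(((onz(c,[(float(x),float(y))],s["tcp_pos"][2]+float(dz))[0]-s["tcp_pos"])@R).round(4))
E
python3 held.py w8 .007 204 201;python3 held.py w8 .007 353 201
```

```text
[-0.0312 -0.0331 -0.007 ]
[ 0.031 -0.033 -0.007]
```

Call:
apply_moves:
  plan:
    - [255,[0,0,0.3],0]
    - [255,[0,0,0.3],0]
    - [255,[0,0,0.2],0]
    - [255,[0,0,0],0]

```text
time_s: 21.5
tcp_pos: [0.6554, -0.0304, 0.1231]
eef_rot: [-179.9, 0.0, 102.0]
contact_force: [0.3, -0.7, -1.4]
gripper_width: 0.0636
```

Call:
apply_moves:
  plan:
    - [255,[0,0.03,0.2],0]
    - [255,[0,0,0.2],0]
    - [255,[0,0,0.1],0]
    - [255,[0,0,0.03],0]
    - [255,[0,0,0],0]

```text
time_s: 22.12
tcp_pos: [0.6575, -0.03, 0.0981]
eef_rot: [180.0, 0.0, 102.0]
contact_force: [-0.3, 0.0, -0.1]
gripper_width: 0.0632
```

Call:
apply_moves:
  plan:
    - [255,[0,0,0.03],0]
    - [255,[0,0,0],0]
    - [0,[0,0,0],0]
    - [0,[0,0,0],0]
    - [0,[0,0,0],0]
    - [0,[0,0,-0.3],0]
    - [0,[0,0,-0.8],0]
    - [0,[0,0,-1],0]
    - [0,[0,0,-0.7],0]
    - [0,[0,0,0],0]

```text
time_s: 23.38
tcp_pos: [0.6592, -0.0299, 0.2418]
eef_rot: [179.6, 0.0, 102.0]
contact_force: [-0.1, -0.0, -0.5]
gripper_width: 0.0876
```

```bash
python3 w.py w9; python3 go.py 0.408 0.139 0.17 107.3; python3 m1.py | grep -A1 dark; python3 - <<'E'
from h import *;import pickle
f=pickle.load(open("last_w9.pkl","rb"))["frame"];cv2.imwrite("pics/w9z.png",cv2.resize(f[90:260,190:370],None,fx=3.4,fy=3.4,interpolation=cv2.INTER_CUBIC))
cv2.imwrite("pics/t9.png",cap("top")["frame"])
E
```

```text
23.425 [ 0.6581 -0.0299  0.2393] [179.76   0.   102.01] [ 14.3  18.5  -0.7   0.  -70.6 -92.3] 0.08783885486399647
t 23.425 tcp [ 0.6581 -0.0299  0.2393] yaw 102.01 j6 -92.3 w 0.0878 F [-0.9 -0.3 -0.6]
shift units [ 4.344 -4.197  1.369] turn units -0.882
dark 383.5 [115.7 228.6]
    (array([0.4547, 0.4449]), np.float64(86.8), np.float64(86.2), np.float64(0.052), np.float64(0.0811))
dark 652.5 [100.5 188.6]
    (array([0.5626, 0.4896]), np.float64(75.2), np.float64(74.3), np.float64(0.0648), np.float64(0.098))
dark 935.0 [163.1  86.7]
    (array([0.8432, 0.3253]), np.float64(13.8), np.float64(14.7), np.float64(0.2457), np.float64(0.0571))
```

View pics/w9z.png

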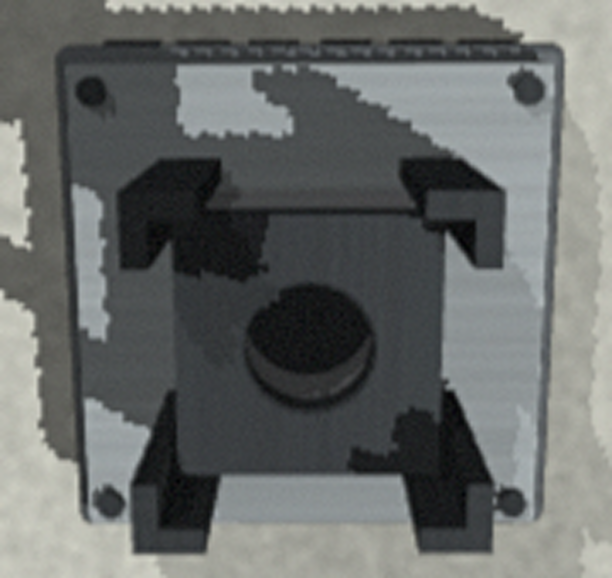

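View pics/t9.png

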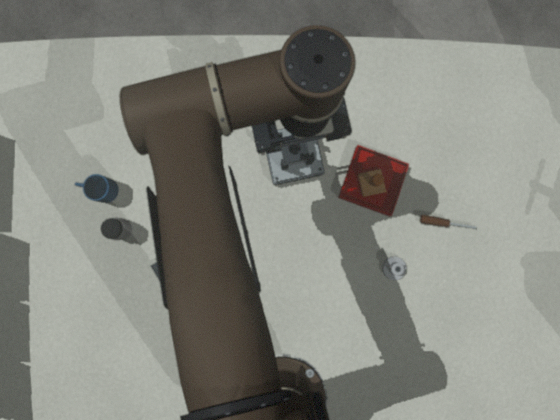

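Plate 1 lies flat in the pocket. Next spacer.

Call:
apply_moves:
  plan:
    - [0,[0.6,-0.6,0],0]
    - [0,[0.6,-0.6,0],0]
    - [0,[0.6,-0.6,0],0]
    - [0,[0.6,-0.6,0],0]
    - [0,[0.6,-0.6,0.4],0]
    - [0,[0.6,-0.6,0.4],-0.3]
    - [0,[0.74,-0.6,0.55],-0.58]
    - [0,[0,0,0],0]
    - [0,[0,0,0],0]

```text
time_s: 24.65
tcp_pos: [0.4061, 0.1375, 0.1691]
eef_rot: [-180.0, 0.0, 107.3]
contact_force: [0.7, -0.1, 0.8]
gripper_width: 0.0876
```

```bash
python3 w.py w10; python3 go.py 0.408 0.139 0.17 107.3; python3 - <<'E'
from h import *;import pickle
f=pickle.load(open("last_w10.pkl","rb"))["frame"];cv2.imwrite("pics/w10z.png",cv2.resize(f[100:280,170:380],None,fx=3.4,fy=3.4,interpolation=cv2.INTER_CUBIC))
E
```

```text
24.7 [0.4066 0.1375 0.1693] [1.7999e+02 2.0000e-02 1.0728e+02] [  45.2   -0.4  -33.5    0.   -56.9 -118. ] 0.08776513775879898
t 24.7 tcp [0.4066 0.1375 0.1693] yaw 107.28 j6 -118.0 w 0.0878 F [-0.3  0.5  1.3]
shift units [ 0.021  0.037 -0.014] turn units -0.004
```

View pics/w10z.png

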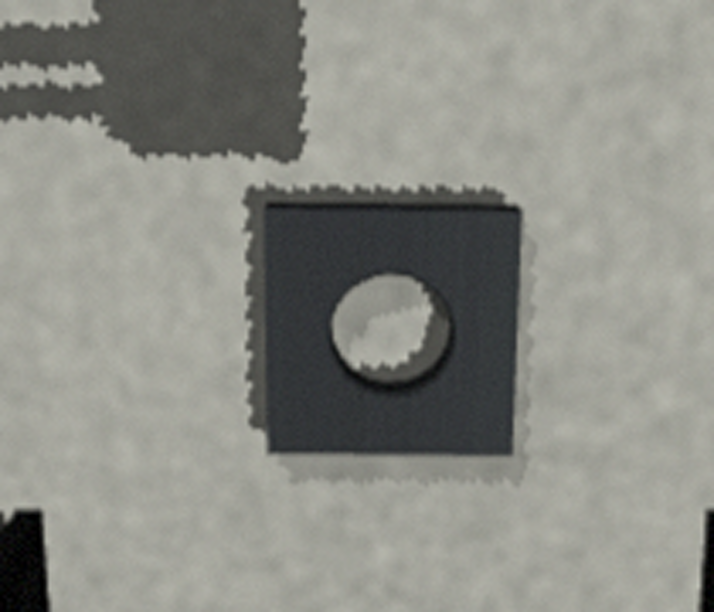

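```bash
python3 sq.py w10 170 100 3.4 .012 "[[266,206],[521,208],[513,454],[269,452]]"; python3 sq.py w8 0 0 1 .012 "[[204,201],[353,201]]" 2>/dev/null|head -0; python3 go.py 0.408 0.139 0.005 107.3
```

```text
[0.4097 0.1439 0.012 ] [np.float64(16.86), np.float64(16.81), np.float64(16.71), np.float64(17.2)] [np.float64(0.0632), np.float64(0.0637), np.float64(0.0643), np.float64(0.0644)]
t 24.7 tcp [0.4066 0.1375 0.1693] yaw 107.28 j6 -118.0 w 0.0878 F [-0.3  0.5  1.3]
shift units [0.022 0.036 3.286] turn units -0.004
```

```bash
python3 go.py 0.4095 0.1435 0.005 106.9
```

```text
t 24.7 tcp [0.4066 0.1375 0.1693] yaw 107.28 j6 -118.0 w 0.0878 F [-0.3  0.5  1.3]
shift units [0.099 0.091 3.286] turn units 0.063
```

Call:
apply_moves:
  plan:
    - [0,[0.1,0.09,0.5],0.06]
    - [0,[0,0,0.7],0]
    - [0,[0,0,0.7],0]
    - [0,[0,0,0.7],0]
    - [0,[0,0,0.5],0]
    - [0,[0,0,0.19],0]
    - [0,[0,0,0],0]
    - [255,[0,0,0],0]
    - [255,[0,0,0],0]
    - [255,[0,0,0],0]
    - [255,[0,0,0],0]
    - [255,[0,0,0],0]
  squeeze: 40

```text
time_s: 26.2
tcp_pos: [0.4091, 0.1439, 0.0052]
eef_rot: [179.9, -0.0, 107.0]
contact_force: [-1.6, -0.2, 7.6]
gripper_width: 0.0636
```

```bash
python3 go.py 0.6565 -0.0303 0.165 102
```

```text
t 26.2 tcp [0.4091 0.1439 0.0052] yaw 106.95 j6 -118.7 w 0.0636 F [-1.6 -0.2  7.6]
shift units [-4.774  3.721 -3.195] turn units 0.825
```

Call:
apply_moves:
  plan:
    - [255,[0,0,-0.4],0]
    - [255,[0,0,-0.9],0]
    - [255,[0,0,-1],0]
    - [255,[0,0,-0.9],0]
    - [255,[-0.68,0.53,0],0]
    - [255,[-0.68,0.53,0],0]
    - [255,[-0.68,0.53,0],0]
    - [255,[-0.68,0.53,0],0]
    - [255,[-0.68,0.53,0],0]
    - [255,[-0.68,0.53,0],0]
    - [255,[-0.69,0.54,0],0.83]
    - [255,[0,0,0],0]

```text
time_s: 27.7
tcp_pos: [0.6574, -0.0323, 0.163]
eef_rot: [-179.9, 0.0, 101.7]
contact_force: [-0.6, 0.3, -1.0]
gripper_width: 0.0632
```

Call:
apply_moves:
  plan:
    - [255,[0,0,0],0]

```text
time_s: 27.82
tcp_pos: [0.6555, -0.0306, 0.1638]
eef_rot: [-179.9, -0.0, 101.9]
contact_force: [0.1, 0.5, -1.7]
gripper_width: 0.0636
```

```bash
python3 w.py w11; python3 go.py 0.6565 -0.0303 0.108 102
```

```text
27.875 [ 0.6554 -0.0302  0.1642] [-1.7994e+02 -2.0000e-02  1.0197e+02] [ 14.3  21.3  -6.7  -0.  -62.1 -92.4] 0.06342471098082358
t 27.875 tcp [ 0.6554 -0.0302  0.1642] yaw 101.97 j6 -92.4 w 0.0634 F [-0.3  0.6 -1.7]
shift units [-0.007  0.023  1.123] turn units -0.005
```

View pics/w11.png

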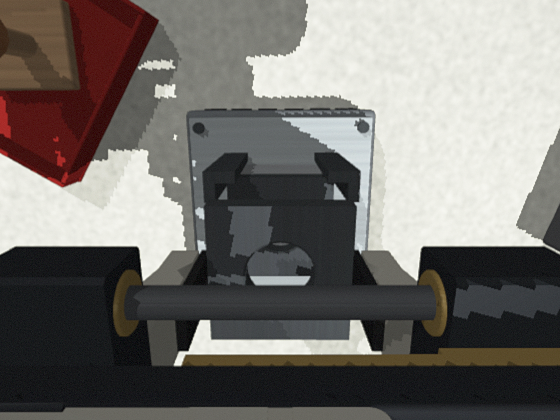

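Call:
apply_moves:
  plan:
    - [255,[0,0.01,0.3],0]
    - [255,[0,0,0.3],0]
    - [255,[0,0,0.25],0]
    - [255,[0,0,0.15],0]
    - [255,[0,0,0.1],0]
    - [255,[0,0,0.02],0]
    - [255,[0,0,0],0]

```text
time_s: 28.75
tcp_pos: [0.6569, -0.0304, 0.1089]
eef_rot: [180.0, 0.0, 101.9]
contact_force: [-0.4, -0.1, -0.4]
gripper_width: 0.0632
```

Call:
apply_moves:
  plan:
    - [255,[0,0,0.02],0]
    - [0,[0,0,0],0]
    - [0,[0,0,0],0]
    - [0,[0,0,0],0]
    - [0,[0,0,-0.3],0]
    - [0,[0,0,-0.8],0]
    - [0,[0,0,-1],0]
    - [0,[0,0,-0.5],0]
    - [0,[0,0,0],0]
    - [0,[0,0,0],0]

```text
time_s: 30.0
tcp_pos: [0.6563, -0.0303, 0.2377]
eef_rot: [180.0, -0.0, 101.9]
contact_force: [0.3, 0.1, -1.0]
gripper_width: 0.0875
```

```bash
python3 w.py w12; python3 go.py 0.3464 0.305 0.17 121.8;python3 - <<'E'
from h import *;import pickle
f=pickle.load(open("last_w12.pkl","rb"))["frame"];cv2.imwrite("pics/w12z.png",cv2.resize(f[90:260,190:370],None,fx=3.4,fy=3.4,interpolation=cv2.INTER_CUBIC))
cv2.imwrite("pics/s12.png",cap("scene")["frame"])
E
```

```text
30.05 [ 0.6561 -0.0304  0.237 ] [-1.7994e+02 -2.0000e-02  1.0194e+02] [ 14.3  18.5  -0.9  -0.  -70.7 -92.4] 0.08774275663296292
t 30.05 tcp [ 0.6561 -0.0304  0.237 ] yaw 101.94 j6 -92.4 w 0.0877 F [-0.6  0.1 -0.7]
shift units [ 7.844 -4.671  1.348] turn units -3.31
```

View pics/w12z.png

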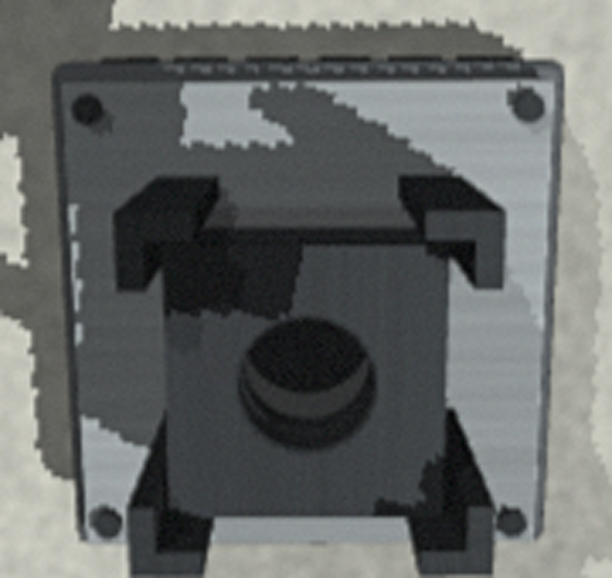

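View pics/s12.png

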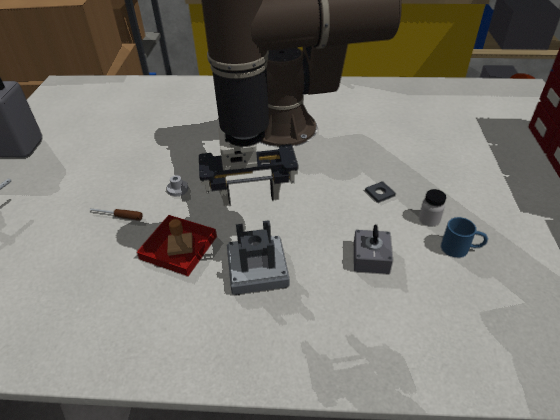

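Call:
apply_moves:
  plan:
    - [0,[0.78,-0.47,0],0]
    - [0,[0.78,-0.47,0],0]
    - [0,[0.78,-0.47,0],0]
    - [0,[0.78,-0.47,0],0]
    - [0,[0.78,-0.47,0],0]
    - [0,[0.78,-0.47,0],0]
    - [0,[0.78,-0.47,0],0]
    - [0,[0.78,-0.47,0.3],0]
    - [0,[0.78,-0.47,0.5],0]
    - [0,[0.8,-0.44,0.5],-1]
    - [0,[0,0,0],-1]
    - [0,[0,0,0],-1]

```text
time_s: 31.6
tcp_pos: [0.3464, 0.3038, 0.1716]
eef_rot: [-179.9, 0.1, 120.3]
contact_force: [-0.4, -0.0, 0.6]
gripper_width: 0.0876
```

Call:
apply_moves:
  plan:
    - [0,[0,0,0],-0.3]
    - [0,[0,0,0],0]
    - [0,[0,0,0],0]

```text
time_s: 31.98
tcp_pos: [0.3474, 0.3036, 0.1725]
eef_rot: [-180.0, 0.0, 121.6]
contact_force: [-0.0, 0.1, 0.2]
gripper_width: 0.0878
```

```bash
python3 w.py w13; python3 go.py 0.3464 0.305 0.17 121.8; python3 - <<'E'
from h import *;import pickle
f=pickle.load(open("last_w13.pkl","rb"))["frame"];cv2.imwrite("pics/w13z.png",cv2.resize(f[100:280,170:380],None,fx=3.4,fy=3.4,interpolation=cv2.INTER_CUBIC))
E
```

```text
32.025 [0.3474 0.3037 0.1725] [-180.     -0.    121.66] [  65.7    2.7  -29.8   -0.   -57.5 -124.1] 0.08724295846470997
t 32.025 tcp [0.3474 0.3037 0.1725] yaw 121.66 j6 -124.1 w 0.0872 F [ 0.9 -1.6  0. ]
shift units [ 0.033 -0.002  0.051] turn units -0.023
```

View pics/w13z.png

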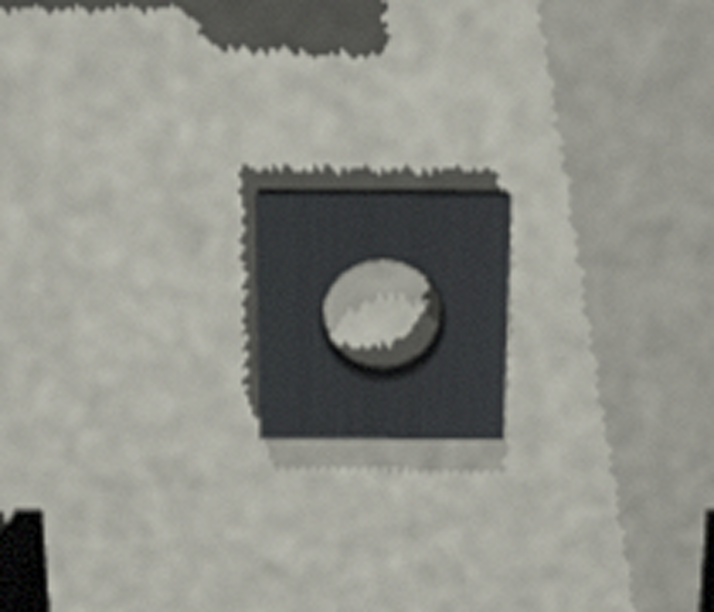

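```bash
python3 sq.py w13 170 100 3.4 .012 "[[257,190],[511,193],[504,439],[261,437]]"; python3 go.py 0.345 0.3085 0.005 121.4
```

```text
[0.3479 0.3071 0.012 ] [np.float64(30.93), np.float64(31.09), np.float64(31.14), np.float64(31.61)] [np.float64(0.0634), np.float64(0.064), np.float64(0.0648), np.float64(0.0647)]
t 32.025 tcp [0.3474 0.3037 0.1725] yaw 121.66 j6 -124.1 w 0.0872 F [ 0.9 -1.6  0. ]
shift units [0.107 0.011 3.351] turn units 0.043
```

Call:
apply_moves:
  plan:
    - [0,[0.04,0.04,0.5],0.08]
    - [0,[0,0,0.7],0]
    - [0,[0,0,0.7],0]
    - [0,[0,0,0.7],0]
    - [0,[0,0,0.5],0]
    - [0,[0,0,0.25],0]
    - [0,[0,0,0],0]
    - [255,[0,0,0],0]
    - [255,[0,0,0],0]
    - [255,[0,0,0],0]
    - [255,[0,0,0],0]
    - [255,[0,0,0],0]
  squeeze: 40

```text
time_s: 33.52
tcp_pos: [0.3481, 0.307, 0.0057]
eef_rot: [179.9, -0.0, 121.3]
contact_force: [-0.6, 0.3, 7.7]
gripper_width: 0.0635
```

```bash
python3 go.py 0.6565 -0.0303 0.165 102
```

```text
t 33.525 tcp [0.3481 0.307  0.0057] yaw 121.28 j6 -124.6 w 0.0635 F [-0.6  0.3  7.7]
shift units [-8.966  1.772 -3.189] turn units 3.213
```

Call:
apply_moves:
  plan:
    - [255,[0,0,-0.4],0]
    - [255,[0,0,-0.9],0]
    - [255,[0,0,-1],0]
    - [255,[0,0,-0.95],0]
    - [255,[-0.75,0.15,0],0]
    - [255,[-0.75,0.15,0],0]
    - [255,[-0.75,0.15,0],0]
    - [255,[-0.75,0.15,0],0]
    - [255,[-0.75,0.15,0],0]
    - [255,[-0.75,0.15,0],0]
    - [255,[-0.75,0.15,0],0]
    - [255,[-0.75,0.15,0],0]

```text
time_s: 35.02
tcp_pos: [0.5553, 0.0802, 0.1673]
eef_rot: [-180.0, -0.0, 121.3]
contact_force: [0.8, 0.6, -0.7]
gripper_width: 0.0632
```

Call:
apply_moves:
  plan:
    - [255,[-0.75,0.15,0],0]
    - [255,[-0.75,0.15,0],0]
    - [255,[-0.75,0.15,0],0]
    - [255,[-0.72,0.12,0],0.8]
    - [255,[0,0,0],0.8]
    - [255,[0,0,0],0.8]
    - [255,[0,0,0],0.8]
    - [255,[0,0,0],0]
    - [255,[0,0,0],0]

```text
time_s: 36.15
tcp_pos: [0.6561, -0.0308, 0.1674]
eef_rot: [-180.0, -0.0, 102.2]
contact_force: [-1.3, -0.3, -2.0]
gripper_width: 0.0634
```

```bash
python3 w.py w14; python3 go.py 0.6565 -0.0303 0.121 102
```

```text
36.2 [ 0.6562 -0.0308  0.1674] [-179.98   -0.    102.16] [ 14.3  21.2  -6.4  -0.  -62.5 -92.1] 0.06304108732686498
t 36.2 tcp [ 0.6562 -0.0308  0.1674] yaw 102.16 j6 -92.1 w 0.063 F [-0.1  0.1 -1.6]
shift units [0.009 0.009 0.929] turn units 0.026
```

View pics/w14.png

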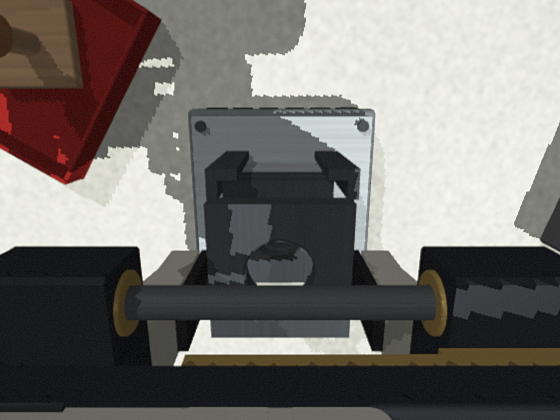

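Call:
apply_moves:
  plan:
    - [255,[0.01,0.01,0.3],0.03]
    - [255,[0,0,0.25],0]
    - [255,[0,0,0.2],0]
    - [255,[0,0,0.1],0]
    - [255,[0,0,0.06],0]
    - [255,[0,0,0.02],0]
    - [255,[0,0,0],0]

```text
time_s: 37.08
tcp_pos: [0.6569, -0.0302, 0.1213]
eef_rot: [180.0, 0.0, 101.9]
contact_force: [-0.7, 0.1, -1.6]
gripper_width: 0.0631
```

Call:
apply_moves:
  plan:
    - [255,[0,0,0.02],0]
    - [0,[0,0,0],0]
    - [0,[0,0,0],0]
    - [0,[0,0,0],0]
    - [0,[0,0,-0.3],0]
    - [0,[0,0,-0.8],0]
    - [0,[0,0,-1],0]
    - [0,[0,0,-0.3],0]
    - [0,[0,0,0],0]
    - [0,[0,0,0],0]

```text
time_s: 38.33
tcp_pos: [0.656, -0.0303, 0.2389]
eef_rot: [-179.9, -0.0, 101.9]
contact_force: [-0.5, -0.2, -0.1]
gripper_width: 0.0874
```

```bash
python3 w.py w15; python3 go.py 0.35 -0.303 0.2 102;python3 - <<'E'
from h import *;import pickle
f=pickle.load(open("last_w15.pkl","rb"))["frame"];cv2.imwrite("pics/w15z.png",cv2.resize(f[90:270,190:370],None,fx=3.3,fy=3.3,interpolation=cv2.INTER_CUBIC))
cv2.imwrite("pics/s15.png",cap("scene")["frame"])
E
```

```text
38.375 [ 0.6559 -0.0303  0.2385] [-1.7986e+02 -2.0000e-02  1.0188e+02] [ 14.3  18.5  -0.7  -0.  -70.9 -92.4] 0.08788809474280715
t 38.375 tcp [ 0.6559 -0.0303  0.2385] yaw 101.88 j6 -92.4 w 0.0879 F [ 0.4 -0.  -0.2]
shift units [-4.078 -7.108  0.786] turn units -0.02
```

View pics/w15z.png

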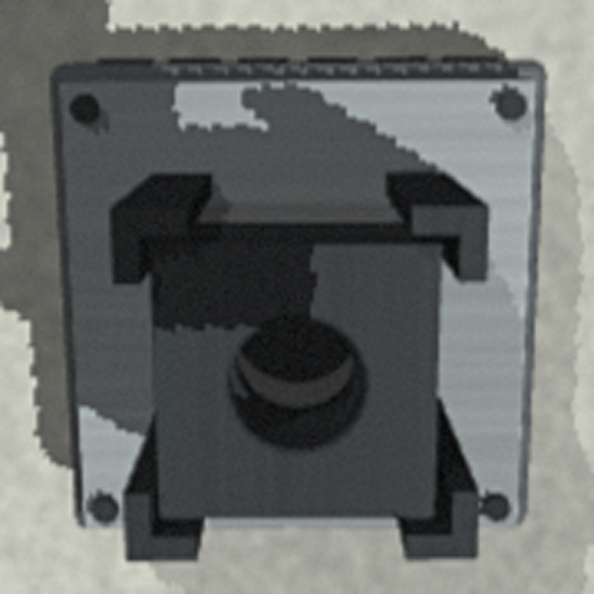

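View pics/s15.png

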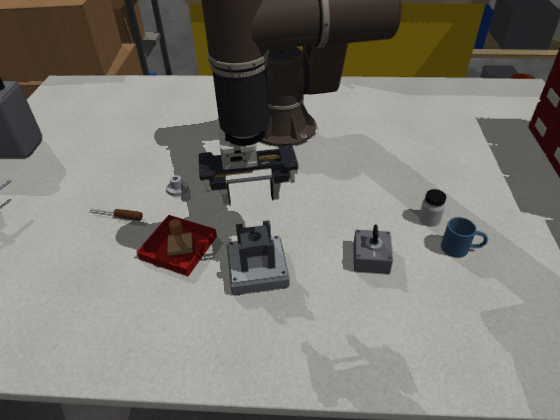

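Call:
apply_moves:
  plan:
    - [0,[-0.41,-0.71,0],0]
    - [0,[-0.41,-0.71,0],0]
    - [0,[-0.41,-0.71,0],0]
    - [0,[-0.41,-0.71,0],0]
    - [0,[-0.41,-0.71,0],0]
    - [0,[-0.41,-0.71,0],0]
    - [0,[-0.41,-0.71,0],0]
    - [0,[-0.41,-0.71,0.2],0]
    - [0,[-0.41,-0.71,0.3],0]
    - [0,[-0.39,-0.71,0.3],0]
    - [0,[0,0,0],0]
    - [0,[0,0,0],0]

```text
time_s: 39.92
tcp_pos: [0.3513, -0.3031, 0.1998]
eef_rot: [-180.0, -0.0, 101.9]
contact_force: [-0.1, 0.2, -0.0]
gripper_width: 0.0879
```

```bash
python3 w.py w16; python3 go.py 0.35 -0.303 0.2 102; python3 - <<'E'
from h import *;import pickle
f=pickle.load(open("last_w16.pkl","rb"))["frame"];cv2.imwrite("pics/w16z.png",cv2.resize(f[100:280,170:380],None,fx=3.4,fy=3.4,interpolation=cv2.INTER_CUBIC))
E
```

```text
39.975 [ 0.3518 -0.3029  0.2   ] [-179.99    0.    101.9 ] [-16.3   1.5 -27.1   0.  -61.4 -61.8] 0.0877385185707763
t 39.975 tcp [ 0.3518 -0.3029  0.2   ] yaw 101.9 j6 -61.8 w 0.0877 F [ 0.6 -0.2  0.9]
shift units [ 0.006 -0.035 -0.   ] turn units -0.017
```

View pics/w16z.png

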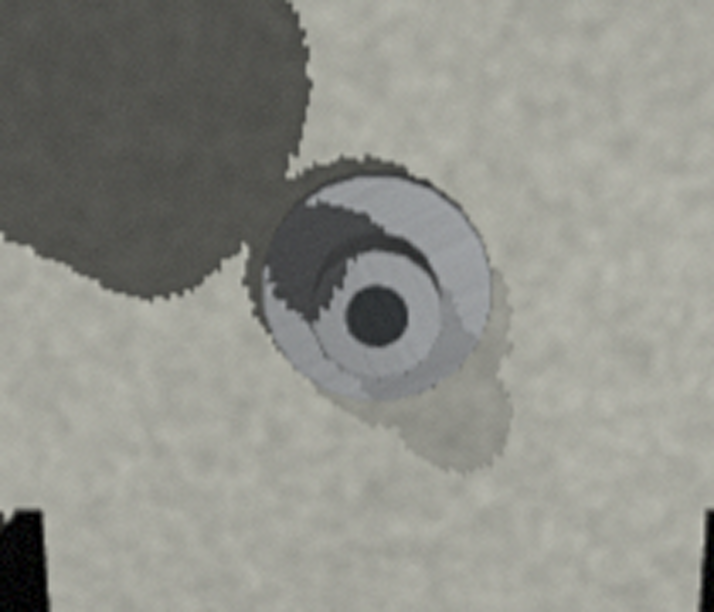

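```bash
python3 - <<'E'
from h import *;import pickle
c=pickle.load(open("last_w16.pkl","rb"));k=lambda x,y:(x/3.4+169.65,y/3.4+99.65)
print(onz(c,[k(377.5,315)],.044),onz(c,[k(376.5,287.5)],.014))
E
python3 go.py 0.353 -0.2985 0.019 102
```

```text
[[ 0.3511646  -0.30173288  0.044     ]] [[ 0.35026815 -0.3020969   0.014     ]]
t 39.975 tcp [ 0.3518 -0.3029  0.2   ] yaw 101.9 j6 -61.8 w 0.0877 F [ 0.6 -0.2  0.9]
shift units [0.082 0.043 3.62 ] turn units -0.017
```

Call:
apply_moves:
  plan:
    - [0,[0.02,-0.01,0.6],0]
    - [0,[0,0,0.8],0]
    - [0,[0,0,0.8],0]
    - [0,[0,0,0.8],0]
    - [0,[0,0,0.44],0]
    - [0,[0,0,0.18],0]
    - [255,[0,0,0],0]
    - [255,[0,0,0],0]
    - [255,[0,0,0],0]
    - [255,[0,0,0],0]
    - [255,[0,0,0],0]
    - [255,[0,0,0],0]
  squeeze: 30

```text
time_s: 41.48
tcp_pos: [0.3507, -0.3022, 0.0192]
eef_rot: [180.0, 0.0, 101.9]
contact_force: [-0.6, 1.7, 2.8]
gripper_width: 0.0334
```

```bash
python3 go.py 0.6565 -0.0303 0.2 102
```

```text
t 41.475 tcp [ 0.3507 -0.3022  0.0192] yaw 101.88 j6 -61.8 w 0.0334 F [-0.6  1.7  2.8]
shift units [ 4.061  7.106 -3.616] turn units -0.019
```

Call:
apply_moves:
  plan:
    - [255,[0,0,-0.5],0]
    - [255,[0,0,-1],0]
    - [255,[0,0,-1],0]
    - [255,[0,0,-1],0]
    - [255,[0.4,0.71,0],0]
    - [255,[0.41,0.71,0],0]
    - [255,[0.4,0.71,0],0]
    - [255,[0.41,0.71,0],0]
    - [255,[0.4,0.71,0],0]
    - [255,[0.41,0.71,0],0]
    - [255,[0.4,0.71,0],0]
    - [255,[0.41,0.71,0],0]

```text
time_s: 42.98
tcp_pos: [0.5956, -0.0841, 0.1934]
eef_rot: [-179.9, -0.0, 101.9]
contact_force: [0.2, -0.1, -2.6]
gripper_width: 0.0337
```

Call:
apply_moves:
  plan:
    - [255,[0.4,0.71,0],0]
    - [255,[0.42,0.71,0],0]
    - [255,[0,0,0],0]
    - [255,[0,0,0],0]

```text
time_s: 43.48
tcp_pos: [0.6556, -0.0303, 0.1931]
eef_rot: [-179.9, -0.0, 101.9]
contact_force: [0.4, 0.5, -1.3]
gripper_width: 0.0335
```

```bash
python3 w.py w17; python3 go.py 0.6565 -0.0303 0.146 102
```

```text
43.525 [ 0.6554 -0.0307  0.1935] [-1.7992e+02 -1.0000e-02  1.0187e+02] [ 14.3  20.1  -4.5  -0.  -65.6 -92.4] 0.03358128250654991
t 43.525 tcp [ 0.6554 -0.0307  0.1935] yaw 101.87 j6 -92.4 w 0.0336 F [-0.3  0.6 -2. ]
shift units [0.004 0.024 0.949] turn units -0.022
```

View pics/w17.png

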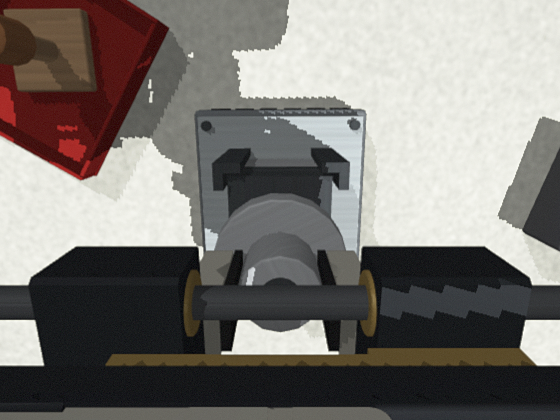

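```bash
python3 held.py w17 -.005 281.5 194; python3 held.py w17 -.005 216 255;python3 held.py w17 -.005 348 255; python3 sq.py w15 190 90 3.3 .126 "[[152,245],[440,243],[435,517],[158,517]]"
```

```text
[ 0.0016 -0.0331  0.005 ]
[-0.029  -0.0038  0.005 ]
[ 0.0327 -0.0038  0.005 ]
[ 0.6569 -0.0297  0.126 ] [np.float64(12.23), np.float64(11.81), np.float64(11.32), np.float64(12.54)] [np.float64(0.0634), np.float64(0.0648), np.float64(0.0638), np.float64(0.0643)]
```

Call:
apply_moves:
  plan:
    - [255,[0,0.02,0.3],0]
    - [255,[0,0,0.2],0]
    - [255,[0,0,0.2],0]
    - [255,[0,0,0.1],0]
    - [255,[0,0,0.05],0]
    - [255,[0,0,0],0]
    - [255,[0,0,0],0]

```text
time_s: 44.4
tcp_pos: [0.6574, -0.0301, 0.152]
eef_rot: [180.0, 0.0, 101.9]
contact_force: [1.1, -0.3, -1.6]
gripper_width: 0.0333
```

Call:
apply_moves:
  plan:
    - [255,[0,0,0.05],0]
    - [255,[0,0,0.04],0]
    - [255,[0,0,0.03],0]
    - [255,[0,0,0],0]
    - [255,[0,0,0],0]

```text
time_s: 45.02
tcp_pos: [0.6572, -0.0302, 0.1456]
eef_rot: [180.0, 0.0, 101.9]
contact_force: [-0.2, 0.1, -1.6]
gripper_width: 0.0335
```

Call:
apply_moves:
  plan:
    - [0,[0,0,0],0]
    - [0,[0,0,0],0]
    - [0,[0,0,0],0]
    - [0,[0,0,0],0]
    - [0,[0,0,-0.3],0]
    - [0,[0,0,-0.8],0]
    - [0,[0,0,-0.7],0]
    - [0,[0,0,0],0]
    - [0,[0,0,0],0]

```text
time_s: 46.15
tcp_pos: [0.657, -0.0301, 0.236]
eef_rot: [180.0, -0.0, 101.9]
contact_force: [-1.0, -0.2, -0.4]
gripper_width: 0.0877
```

```bash
python3 w.py w18; python3 go.py 0.603 0.253 0.24 102;python3 - <<'E'
from h import *;import pickle
f=pickle.load(open("last_w18.pkl","rb"))["frame"];cv2.imwrite("pics/w18z.png",cv2.resize(f[90:270,190:370],None,fx=3.3,fy=3.3,interpolation=cv2.INTER_CUBIC))
f=cap("scene")["frame"];cv2.imwrite("pics/s18.png",cv2.resize(f[190:310,190:330],None,fx=4,fy=4,interpolation=cv2.INTER_CUBIC))
E
```

```text
46.2 [ 0.6568 -0.0301  0.2353] [-1.7996e+02 -2.0000e-02  1.0188e+02] [ 14.3  18.7  -0.9  -0.  -70.4 -92.4] 0.08758510894739402
t 46.2 tcp [ 0.6568 -0.0301  0.2353] yaw 101.88 j6 -92.4 w 0.0876 F [-0.2 -0.2 -0.5]
shift units [ 5.763  0.113 -0.093] turn units -0.02
```

View pics/w18z.png

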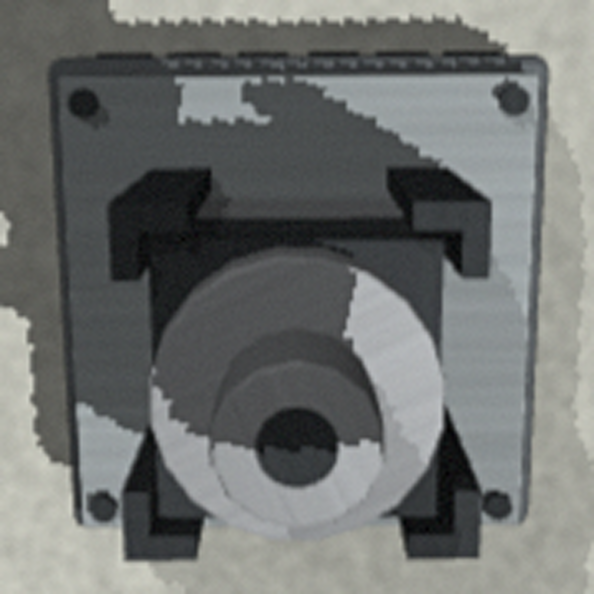

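View pics/s18.png

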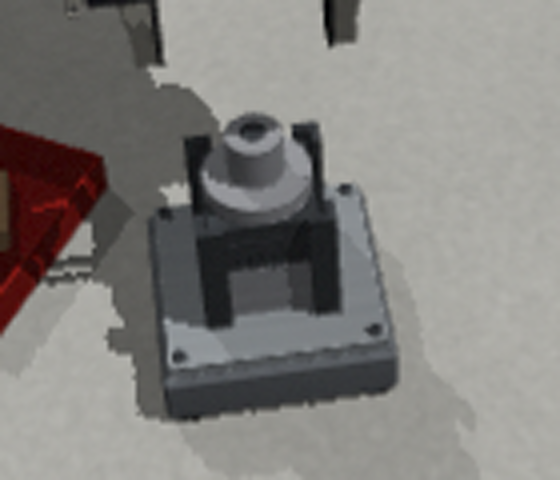

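```bash
python3 - <<'E'
from h import *;import pickle
c=pickle.load(open("last_w18.pkl","rb"));k=lambda x,y:(x/3.3+189.65,y/3.3+89.65)
print(onz(c,[k(297.5,393)],.140),onz(c,[k(297,445)],.170))
E
```

```text
[[ 0.65557406 -0.02981625  0.14      ]] [[ 0.65760024 -0.02952691  0.17      ]]
```

Call:
apply_moves:
  plan:
    - [0,[0.7,0.01,0],0]
    - [0,[0.7,0.01,0],0]
    - [0,[0.7,0.01,0],0]
    - [0,[0.7,0.01,0],0]
    - [0,[0.7,0.01,0],0]
    - [0,[0.7,0.01,0],0]
    - [0,[0.7,0.01,0],0]
    - [0,[0.86,0.01,0],0]
    - [0,[0,0,0],0]
    - [0,[0,0,0],0]

```text
time_s: 47.5
tcp_pos: [0.6015, 0.2523, 0.2347]
eef_rot: [-179.9, 0.0, 101.9]
contact_force: [0.3, -0.3, 0.7]
gripper_width: 0.0879
```

```bash
python3 w.py w19; python3 go.py 0.603 0.253 0.24 102
```

```text
47.55 [0.6017 0.2519 0.235 ] [-1.7994e+02  4.0000e-02  1.0188e+02] [  39.8   18.2   -1.7    0.   -70.2 -117.9] 0.08787053474145014
t 47.55 tcp [0.6017 0.2519 0.235 ] yaw 101.88 j6 -117.9 w 0.0879 F [ 0.6  0.6 -0.4]
shift units [ 0.017  0.031 -0.101] turn units -0.021
```

View pics/w19.png

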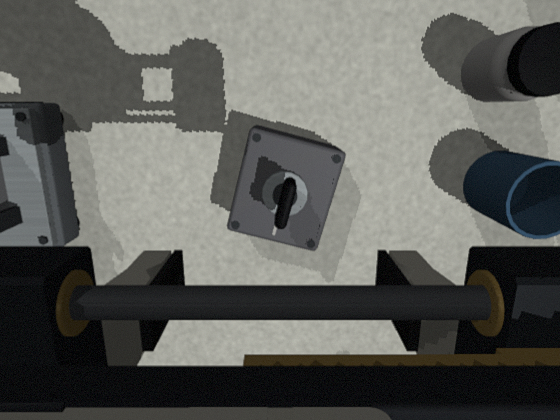

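```bash
python3 - <<'E'
from h import *;import pickle
f=pickle.load(open("last_w19.pkl","rb"))["frame"];cv2.imwrite("pics/w19z.png",cv2.resize(f[120:255,220:355],None,fx=4.4,fy=4.4,interpolation=cv2.INTER_CUBIC))
E
```

```text
(no output)
```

View pics/w19z.png

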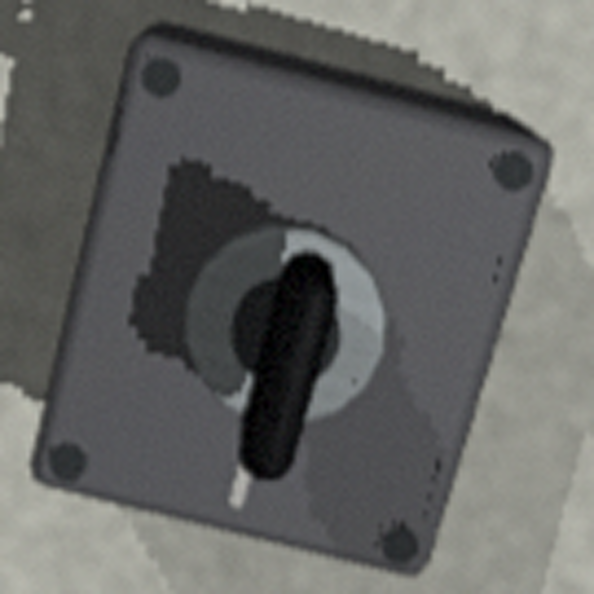

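```bash
python3 - <<'E'
from h import *;import pickle
c=pickle.load(open("last_w19.pkl","rb"));k=lambda x,y:(x/4.4+219.6,y/4.4+119.6)
print("bezel",onz(c,[k(286,324)],.063),"bolts",onz(c,[k(160,77),k(513,170),k(400,543),k(67,461)],.055).mean(0))
P=onz(c,[k(160,77),k(513,170),k(400,543),k(67,461)],.055)
print([round(np.degrees(np.arctan2(*(P[b]-P[a])[1::-1]))%90,2) for a,b in((0,1),(3,2),(0,3),(1,2))])
A,B=onz(c,[k(309,262),k(267,470)],.107);d=B-A;print("key",(A+B)/2,np.degrees(np.arctan2(d[1],d[0])),np.linalg.norm(d))
A=onz(c,[k(286,324)],.063)[0];B=onz(c,[k(239,492)],.055)[0];d=B-A;print("mark",np.degrees(np.arctan2(d[1],d[0])))
E
```

```text
bezel [[0.60488837 0.25792569 0.063     ]] bolts [0.60564636 0.25789529 0.055     ]
[np.float64(87.28), np.float64(87.3), np.float64(87.17), np.float64(87.13)]
key [0.60298325 0.25725847 0.107     ] 1.0200525586945621 0.0391401178277728
mark -2.3805212894571692
```

Stack complete: the disc centre measures about 1 mm from the nest. Key at px (286,200). Swinging the tool round so the wrist has range for the clockwise turn.

Call:
apply_moves:
  plan:
    - [0,[0,0,0],-1]
    - [0,[0,0,0],-1]
    - [0,[0,0,0],-1]
    - [0,[0,0,0],-1]
    - [0,[0,0,0],-1]
    - [0,[0,0,0],-1]
    - [0,[0,0,0],-1]
    - [0,[0,0,0],-1]
    - [0,[0,0,0],-1]
    - [0,[0,0,0],-1]
    - [0,[0,0,0],-1]
    - [0,[0,0,0],-1]

```text
time_s: 49.05
tcp_pos: [0.602, 0.2511, 0.2355]
eef_rot: [-180.0, -0.0, 174.0]
contact_force: [0.5, 0.0, 0.3]
gripper_width: 0.088
```

Call:
apply_moves:
  plan:
    - [0,[0,0,0],-1]
    - [0,[0,0,0],-1]
    - [0,[0,0,0],-1]
    - [0,[0,0,0],-1]
    - [0,[0,0,0],-1]
    - [0,[0,0,0],-1]
    - [0,[0,0,0],-1]
    - [0,[0,0,0],-1]
    - [0,[0,0,0],-1]
    - [0,[0,0,0],-1]
    - [0,[0,0,0],-1]
    - [0,[0,0,0],-1]

```text
time_s: 50.55
tcp_pos: [0.6021, 0.2511, 0.2355]
eef_rot: [180.0, -0.0, -114.0]
contact_force: [1.0, -0.1, 0.9]
gripper_width: 0.0874
```

Call:
apply_moves:
  plan:
    - [0,[0,0,0],-1]
    - [0,[0,0,0],-1]
    - [0,[0,0,0],-1]
    - [0,[0,0,0],-0.6]
    - [0,[0,0,0],0]
    - [0,[0,0,0],0]

```text
time_s: 51.3
tcp_pos: [0.6019, 0.2518, 0.2355]
eef_rot: [180.0, -0.0, -92.6]
contact_force: [0.6, 0.2, 0.1]
gripper_width: 0.0874
```

```bash
python3 w.py w20; python3 go.py 0.605 0.2565 0.074 -92.7; python3 - <<'E'
from h import *;import pickle
f=pickle.load(open("last_w20.pkl","rb"))["frame"];cv2.imwrite("pics/w20z.png",cv2.resize(f[140:290,200:360],None,fx=4,fy=4,interpolation=cv2.INTER_CUBIC))
E
```

```text
51.35 [0.6019 0.2519 0.2356] [ 1.800e+02 -1.000e-02 -9.262e+01] [ 39.8  18.2  -1.6   0.  -70.2  47.6] 0.08753562465511444
t 51.35 tcp [0.6019 0.2519 0.2356] yaw -92.62 j6 47.6 w 0.0875 F [0.1 0.8 0. ]
shift units [-0.094 -0.058  3.231] turn units 0.014
```

View pics/w20z.png

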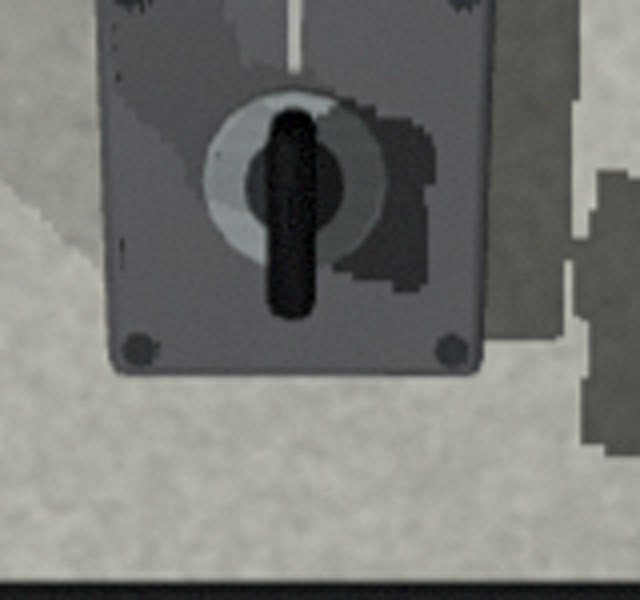

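```bash
python3 - <<'E'
from h import *;import pickle
c=pickle.load(open("last_w20.pkl","rb"));k=lambda x,y:(x/4+199.6,y/4+139.6)
print("bezel",onz(c,[k(294.5,180)],.063),"key",onz(c,[k(291.5,224)],.107))
E
```

```text
bezel [[0.60611751 0.25810384 0.063     ]] key [[0.60644425 0.25793878 0.107     ]]
```

Call:
apply_moves:
  plan:
    - [0,[-0.12,-0.07,0.4],0]
    - [0,[0,0,0.7],0]
    - [0,[0,0,0.7],0]
    - [0,[0,0,0.7],0]
    - [0,[0,0,0.5],0]
    - [0,[0,0,0.23],0]
    - [0,[0,0,0],0]

```text
time_s: 52.22
tcp_pos: [0.6052, 0.2581, 0.073]
eef_rot: [179.9, -0.1, -92.5]
contact_force: [-0.2, -1.1, 0.4]
gripper_width: 0.0878
```

Call:
apply_moves:
  plan:
    - [255,[0,0,0],0]
    - [255,[0,0,0],0]
    - [255,[0,0,0],0]
    - [255,[0,0,0],0]
    - [255,[0,0,0],0]
    - [255,[0,0,0],0]
    - [255,[0,0,0],0]
  squeeze: 40

```text
time_s: 53.1
tcp_pos: [0.6056, 0.2583, 0.074]
eef_rot: [180.0, -0.0, -92.5]
contact_force: [0.4, 0.7, 0.0]
gripper_width: 0.0236
```

```bash
python3 go.py 0.6055 0.258 0.074 -92.7;python3 w.py w21
```

```text
t 53.1 tcp [0.6056 0.2583 0.074 ] yaw -92.51 j6 47.4 w 0.0236 F [0.4 0.7 0. ]
shift units [0.007 0.001 0.001] turn units 0.031
53.15 [0.6055 0.2583 0.074 ] [180.    -0.   -92.51] [ 40.   26.2 -12.    0.  -51.8  47.4] 0.01909742103921026
```

View pics/w21.png

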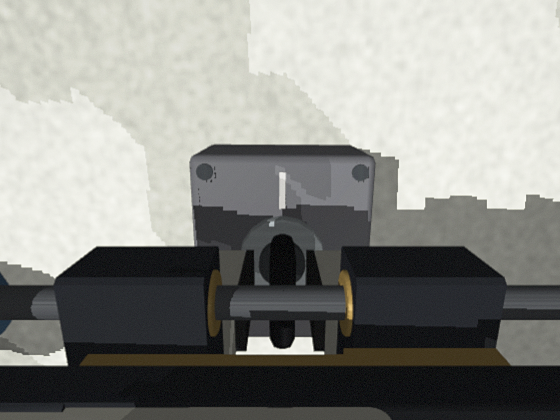

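Jaws are still closing, with the key head centred between them. Finishing the grip.

Call:
apply_moves:
  plan:
    - [255,[0,0,0],0]
    - [255,[0,0,0],0]
    - [255,[0,0,0],0]
    - [255,[0,0,0],0]
  squeeze: 50

```text
time_s: 53.65
tcp_pos: [0.6054, 0.2575, 0.074]
eef_rot: [180.0, -0.1, -92.5]
contact_force: [2.3, -5.5, 2.3]
gripper_width: 0.0096
```

Call:
apply_moves:
  plan:
    - [255,[0.01,0,0],0.5]
    - [255,[0,0,0],1]
    - [255,[0,0,0],1]
    - [255,[0,0,0],1]
    - [255,[0,0,0],1]
    - [255,[0,0,0],1]
    - [255,[0,0,0],1]
    - [255,[0,0,0],1]
    - [255,[0,0,0],1]
    - [255,[0,0,0],1]
    - [255,[0,0,0],0.8]
    - [255,[0,0,0],0.4]

```text
time_s: 55.15
tcp_pos: [0.6054, 0.2573, 0.074]
eef_rot: [-180.0, -0.0, -156.8]
contact_force: [0.4, -4.1, 1.7]
gripper_width: 0.0097
```

```bash
python3 -c "
from h import *
s=get_state();print(s['time_s'],s['eef_rot'],s['moment'],s['contact_force'],s['gripper_width'])"; python3 w.py w22
```

```text
55.15 [-1.79972401e+02 -3.96196365e-02 -1.56809631e+02] [-1.53920158  0.0145796   0.13792712] [ 0.39507041 -4.1387797   1.71550284] 0.009681890322399243
55.2 [0.6054 0.2573 0.074 ] [-1.7997e+02 -4.0000e-02 -1.5690e+02] [ 40.   26.2 -12.1   0.  -51.8 -16.9] 0.00954905881075115
```

View pics/w22.png

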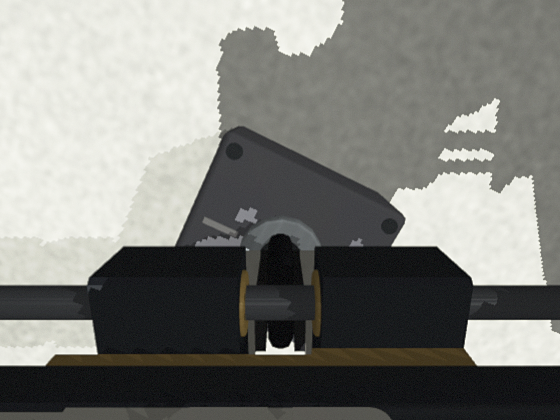

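Call:
apply_moves:
  plan:
    - [255,[0,0,0],0]
    - [255,[0,0,0],0]
    - [255,[0,0,0],0]
    - [255,[0,0,0],0]
    - [255,[0,0,0],0]
    - [255,[0,0,0],0]
    - [255,[0,0,0],0]
    - [0,[0,0,0],0]
    - [0,[0,0,0],0]
    - [0,[0,0,0],0]
    - [0,[0,0,0],0]
    - [0,[0,0,0],0]

```text
time_s: 56.7
tcp_pos: [0.6058, 0.2585, 0.0742]
eef_rot: [180.0, 0.1, -156.7]
contact_force: [0.2, -1.6, -0.2]
gripper_width: 0.0546
```

Call:
apply_moves:
  plan:
    - [0,[0,0,0],0]
    - [0,[0,0,-0.4],0]
    - [0,[0,0,-0.8],0]
    - [0,[0,0,-0.8],0]
    - [0,[0,0,-0.8],0]
    - [0,[0,0,-0.6],0]
    - [0,[0,0,0],0]
    - [0,[0,0,0],0]

```text
time_s: 57.7
tcp_pos: [0.6051, 0.2578, 0.2435]
eef_rot: [180.0, -0.0, -156.7]
contact_force: [0.3, -0.6, -0.5]
gripper_width: 0.0876
```

```bash
python3 w.py w23; python3 - <<'E'
from h import *;import pickle
f=pickle.load(open("last_w23.pkl","rb"))["frame"];cv2.imwrite("pics/w23z.png",cv2.resize(f[80:280,160:400],None,fx=3,fy=3,interpolation=cv2.INTER_CUBIC))
f=cap("scene")["frame"];cv2.imwrite("pics/s23.png",cv2.resize(f[170:310,80:500],None,fx=1.9,fy=1.9,interpolation=cv2.INTER_CUBIC))
cv2.imwrite("pics/t23.png",cap("top")["frame"])
E
```

```text
57.75 [0.605  0.2577 0.243 ] [ 1.8000e+02 -9.0000e-02 -1.5672e+02] [ 40.   18.5  -0.2  -0.  -71.4 -16.7] 0.08747480442649888
```

View pics/w23z.png

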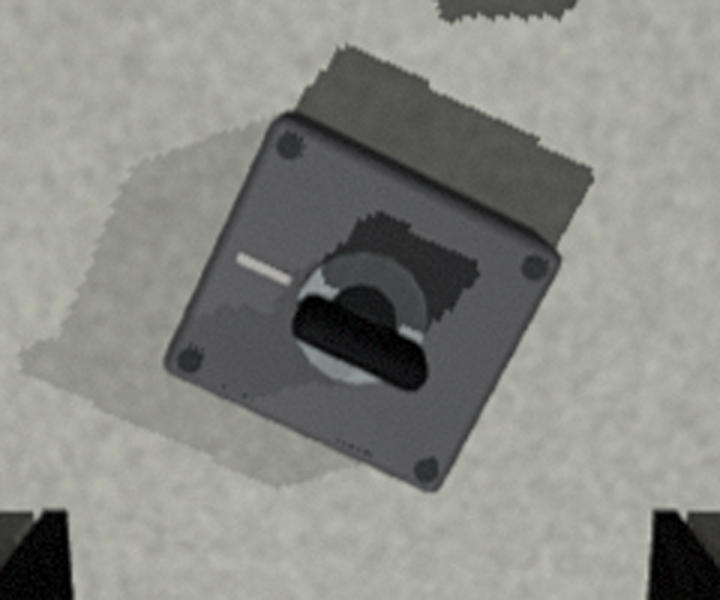

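View pics/s23.png

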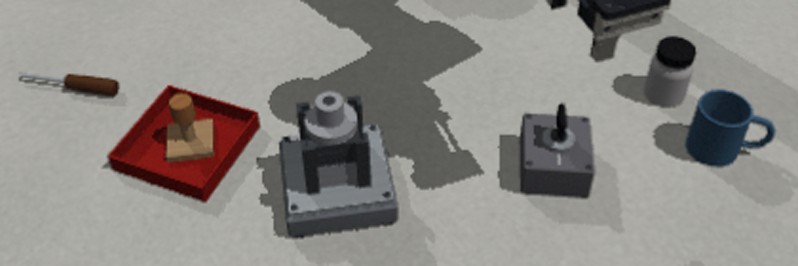

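View pics/t23.png

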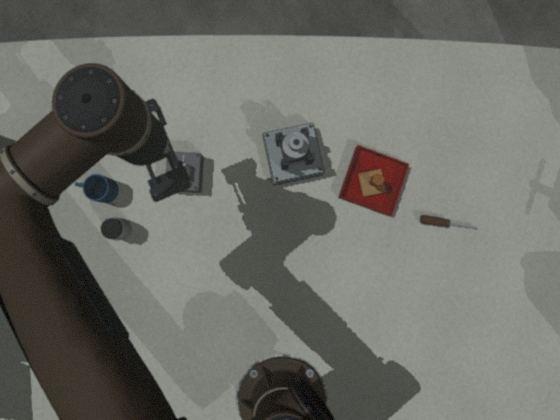

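The key is back parallel to its run mark, the stack is complete, the plug is in the tray and the bystanders haven't moved. Handing in.

```bash
python3 -c "
from plant import close_job;print(close_job())"
```

```text
the job is handed in; nothing more can be done
None
```

The job is done and handed in after about 58 s of the 210 s allowed; no verdict came back.

**What I did:**
- I put the plug in the tray.
- I stacked the block, all three spacers and the top disc in the pocket.
- I turned the key about 64° (1.12 rad), held it for about 1.1 s and released it. That is past start (0.95 rad) but about 0.08 rad short of the 1.2 rad stop. I based the angle on how far the tool turned, with the key still lined up with the jaws, since there is no direct key reading.

**Last checks:**
- **Stack:** the disc, measured after it was placed, was about 1 mm from the pocket axis. No side force showed while any part was being lowered in.
- **Plug and bystanders:** the plug stands in the tray. The jar, mug and screwdriver look unmoved, by eye rather than measured.
- **Key:** the head is back in line with the run mark by eye. My angle readings from the picture differ by a few degrees, within the 0.1 rad allowed.
- **Arm:** it is raised clear and touches nothing.

**Disagreements:** estimates of the pocket position from different views and features differed by 2–3 mm. I used a value between them, and everything fitted.

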